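# Load the bench incubator with culture dishes and hook its window shut

## Robot

A 6-joint arm with a two-finger parallel gripper is mounted at the origin on the work surface. World frame = base frame: x ahead of the robot, y to its left, z up, the work surface at z = 0. Lengths are in m, angles in rad, forces in N, time in s.
With the tool pointing down it reaches from about 0.35 to 0.925 m from the base axis. Payload 6.4 kg.
Tool frame: the origin (TCP) lies at the very end of the fingers, on their centre line; the grasp point (between the pads) lies 19 mm behind it (ctrl.grip_point_offset is the distance from the TCP to the grasp point, in m); z points along the fingers, x is the direction in which the jaws open and shut, and the axes are right-handed (so a half turn about z gives the same grasp; the last joint's range is limited). The gripper opens to 85 mm and grips with 20 to 120 N. Pads are 22 mm wide; open, the fingers measure 114 mm over their backs; the gripper's body (76 mm by 85 mm) begins 54 mm behind the grasp point. The pads swing forward as they close: fully open they stand 13 mm farther back than shut.
Start: joints at [1.167, 0.245, 1.558, -0, 1.339, -0.174], TCP at [0.148, 0.633, 0.231] pointing down, gripper open.
Joint ranges: [-3.13, 3.13], [-1.02, 2.26], [0.13, 2.54], [-0.95, 4.09], [0.21, 2.88], [-2.74, 2.74]. Speed limits (rad/s): [2.57, 2.57, 3.14, 3.14, 3.14, 3.14].

## Interface

Orientations are given as a 3x3 rotation matrix whose columns are the frame's x, y, z axes.
In Python, from plant import ctrl gives the robot as it stands.
- The arm moves only by the tool drive_tool, never from a script. Its argument "increments" is a list of rows, each a list of 7 numbers: the finger opening in m, from 0 to 0.0854, then the shift along the tool's x, y, z in m, then the turn, a rotation vector about the tool's x, y, z in degrees. In form: [[jaw, dx, dy, dz, rx, ry, rz], ...]. A call has 1 to 20 rows; each row is the pose to reach, as a shift and turn from the pose commanded when the call began, along the tool's axes at that moment; what a row does not reach only later rows make up. A row lasts 1/10 s, in which the tool goes at most 50 mm and 8.59 degrees, less where a joint would pass 70% of its speed; a pose out of reach is approached as far as the arm can. A call with a gripper value outside its range is refused whole. The fingers move at their own pace and stop on an object; "force" is the grip in N (left out, the last holds). Time passes only in rows, so rows that repeat a pose let the fingers close. It gives the time, the measured TCP pose, the force and the opening at its end, in the units of the state.
- ctrl.get_state(): the state, without advancing time (a new reading comes with each control period).
- ctrl.read_camera(name): name is "side" or "top" or "wrist"; returns (picture, depth): 400x640x3 uint8, blue, green, red; 400x640 float32, m along the optical axis (not along the pixel's ray), 0 where there is no reading.
- ctrl.get_calibration(name): a dict with "camera_matrix" (3x3 intrinsics, pixels), "xyz" and "attitude" of the camera in the world. Camera axes: x right, y down, z forward; pixel columns grow to the right and rows downward; lengths in m; the calibration is good to about 2 mm. A picture is of the moment at which its call begins: read the wrist's pose just before it. get_calibration takes no time and is no camera call; for the wrist camera it gives the pose at the moment of the call.
- ctrl.hand_in(): hands the job in, once; it reports no verdict.
Trained networks look in the newest picture that a camera, given by its name, has taken for a name from the list of things; names that differ only in an ending like _2 or _b are one class to them, and where a whole thing is asked for, a point or a joint stands for the part that bears it (a point fixed in the world has none). Each returns a list of dicts, best first, with "score" (0 to 1); they miss things now and then, are a little off and sometimes report something else, mostly with a low value. They report only what shows in the picture. A call takes as long as a camera call. They do not tell look-alikes from the thing itself.
- ctrl.cut_out(camera, name): "pixels" (400x640 bool, what is visible of it) and "bbox" ([left, top, right, bottom] in pixels, round what is visible of it).
The state is a dict: "clock": time; "joints": joint angles; "joint_vel": joint speeds; "tau": joint torques, N m; "tool_pos": TCP position; "tool_rot": TCP orientation; "force": force on the tool from outside, world axes, zero at the start; "moment": the same for the moment, N m; "grip_width": finger opening in m.
Only numpy, scipy, OpenCV 4.12 (cv2) and the standard library are available. Lean on these libraries where they do the work, as an engineer would, in place of code of your own. Each camera call takes 0.05 s, during which the arm holds its last target.

## Task

Get the little incubator ready to run: put the perforated shelf plate in, its rear edge tucked under the retaining lip and its front lowered flat behind the front stop, then stack all the square culture dishes from the bench on the plain middle of the shelf in one square, level pile. Last, hook the lower lip of the smoked window under the incubator's front ledge and, with the lip in there, swing the upper edge down until the window lies fully shut; leave everything else on the bench as it is.

Things in the scene. Friction and masses are not known exactly. Their poses are not given: they have to be found in the camera images.
- incubator: Small bench incubator, fixed: white chamber open at its sloping top, 224 mm high housing behind. Origin: centre of the chamber's underside; x from the low open front to the rear housing, y left, z up. Inside clear from x -69 to 90, y -95 to 95 mm; rear wall 198 mm high, front with its ledge 84 mm. The shelf plate's underside rests at z 26 mm on a front and a rear cross bar, 12 mm above the floor.
- rear_lip (a point): Middle of the lower front edge of the steel retaining lip on the rear inner wall; incubator axes. The lip sticks out 12 mm from the wall (170 mm long, 5 mm thick); under it is a slot 10 mm high, 12 mm deep, above the rear bar, for the shelf plate's rear edge.
- front_stop (a point): Middle of the upper rear edge of the stop bar in front of the shelf plate; incubator axes. It stands 5 mm above the bars. Lip wall to stop is 134 mm, the plate 130 mm, so it goes in only with its rear edge tucked under the lip, front raised 5 to 14 degrees, then lowered. Seated, the plate's pull is at the front, its centre at x 21 to 25, y -10 to 10 mm of the incubator.
- window_seat: Sloping seat of the window, part of the incubator, rising at 35 degrees. Origin: middle of its lower end stop, in the seat's plane; x up the slope, y left, z square out of it. The window's underside lies at z 0. Shut, its lip tip is at x 0 to 4 mm and its grip at x 130 to 134, z 23 mm.
- ledge (a point): Middle of the lower inner edge of the ledge over the seat's lower end; seat axes. The ledge (5 mm thick) covers x 0 to 12 mm, its underside 11 mm above the seat: the slot for the window's lip, closed at y -108 and 108 mm. The lip goes in with the window's upper edge raised 5 to 18 degrees off the seat, down to the end stop.
- upper_stop (a point): Middle of the upper edge of the stop bar at the seat's upper end, 234 mm from the lower stop and 12 mm above the seat; seat axes. The window is 230 mm long: once its lip is in, its upper edge swings down past this bar on to the seat. Nothing latches: it lies shut by its weight.
- cover_grip (a point): Lift-off smoked window (the cover), loose, 230 x 206 mm, 10 mm thick, about 0.26 kg, flat on the bench, outer side up. Point: centre of its grip, a black block 22 (x) by 40 (y) by 26 mm high on the outer face. x towards its upper edge, y along its width, z out of the outer face. From here its underside is 23 mm below, its top face 13 mm below, its upper edge at x 100, its lip tip at x -130 mm.
- cover_lip (a point): Middle of the tip of the window's lower lip: a flange 4 mm thick, 18 mm long and 206 mm wide, flush with the window's underside (this point is 2 mm above that underside). Same axes as cover_grip.
- shelf_pull (a point): Loose aluminium shelf plate, 130 (x) by 170 by 5 mm, about 0.2 kg, perforated round a plain middle, flat on the bench. Point: centre of its pull, a black block 14 (x) by 44 (y) by 26 mm high, 57 mm in front of the plate's centre. x towards the rear edge (the one for the lip), z up. From here the plate's underside is 18 mm below, its top 13 mm below, its rear edge at x 122, its front edge at x -8 mm.
- shelf_spot (a point): Centre of the plain, unperforated middle of the shelf plate, on its top face: where the pile of dishes stands. Same axes as shelf_pull.
- dish1_mid (a point): Square culture dish with lid, 60 x 60 mm, 15 mm high, 45 g, translucent with four wells, standing on the bench lid up. This point is its centre, half-way up; z up, x and y along its sides. May be absent: 3 to 5 dishes are there.
- dish2_mid (a point): Square culture dish with lid, 60 x 60 mm, 15 mm high, 45 g, translucent with four wells, standing on the bench lid up. This point is its centre, half-way up; z up, x and y along its sides. May be absent: 3 to 5 dishes are there.
- dish3_mid (a point): Square culture dish with lid, 60 x 60 mm, 15 mm high, 45 g, translucent with four wells, standing on the bench lid up. This point is its centre, half-way up; z up, x and y along its sides. May be absent: 3 to 5 dishes are there.
- dish4_mid (a point): Square culture dish with lid, 60 x 60 mm, 15 mm high, 45 g, translucent with four wells, standing on the bench lid up. This point is its centre, half-way up; z up, x and y along its sides. May be absent: 3 to 5 dishes are there.
- dish5_mid (a point): Square culture dish with lid, 60 x 60 mm, 15 mm high, 45 g, translucent with four wells, standing on the bench lid up. This point is its centre, half-way up; z up, x and y along its sides. May be absent: 3 to 5 dishes are there.
- round_dish: Flat round culture dish, 57 mm across and 14 mm high, a bystander that may stand among the square dishes; origin at the centre of its underside.
- reagent: Amber glass bottle, 60 mm across, 130 mm high, bystander; origin at the centre of its underside.
- jar: Clear jar with black cap, 60 mm across, 90 mm high, bystander; origin at the centre of its underside.
- tube_rack: White rack of capped tubes, 60 x 170 x 94 mm, bystander; origin at the centre of its underside.
- slide_box: Grey slide box, 90 x 200 x 32 mm, bystander; origin at the centre of its underside.
- tally_counter: Grey cell tally counter with keys, 90 x 170 x 50 mm, bystander; origin at the centre of its underside.
- slide_tray: Small clear tray of glass slides, 96 x 70 x 26 mm, bystander; origin at the centre of its underside.
Mind the look-alikes: they are no part of the job. Leave any yellow look-alike of the part that bears shelf_pull alone. Leave any black look-alike of the part that bears dish2_mid alone.

How it is judged:
By the outcome, as a careful person would: the job done as asked, in the order asked, and still so for the second after the job is handed in, with the robot touching nothing.
Of dish1, dish2, dish3, dish4, dish5 only 3 to 5 are there at a start; the rules pass over those that are not, and their reading is None.
At some moment in a run one of shelf, cover may be knocked a few centimetres aside while the robot is not near it.
Once in a run the grip may slacken for a moment while it holds something.
It also fails if it takes over 210 s, if anything falls off the work surface, if the arm or the gripper's body presses on something with over 40 N, if the wrist force passes 120 N, or if a joint passes its speed limit or range.

## Working session

There is one attempt and no reset: what is moved stays moved. The work goes in short steps, Python scripts to look and compute and a tool call to move; the robot and the scene stay as the last step left them, time stands still between calls to the robot, and variables do not carry over. Pictures are saved under pics/ and viewed, and the job is handed in when it is done.

Besides the shell and the picture viewer there is one more tool, called after "Call:" as name([rows], argument=value, ...), one row to a line, values as JSON. drive_tool: Moves the arm, as the interface text tells. Its arguments: {"type":"object","properties":{"increments":{"type":"array","items":{"type":"array","items":{"type":"number"}}},"force":{"type":"number"}},"required":["increments"]}

```bash
ls -la; mkdir -p pics; python3 - <<'E'
from plant import ctrl
import cv2
print(ctrl.get_state())
for n in ["side","top","wrist"]:
    p,d=ctrl.read_camera(n); cv2.imwrite(f"pics/{n}0.png",p)
    print(n,ctrl.get_calibration(n))
E
```

```text
total 12
drwxr-xr-x  3 agent agent 4096 Dec  7 01:40 .
drwxr-xr-x 23 root  root  4096 Dec  7 01:40 ..
drwxr-xr-x  2 agent agent 4096 Dec  7 01:40 pics
{'clock': 0.0, 'joints': array([ 1.16688343e+00,  2.45808512e-01,  1.55905253e+00, -8.11532955e-06,
        1.33867467e+00, -1.74113540e-01]), 'joint_vel': array([-0.00104651, -0.00045924,  0.00244894,  0.00160117,  0.00200442,
        0.00090363]), 'tau': array([-1.99397313e-03, -4.29511142e+01, -3.26125896e+01, -2.75010489e-04,
        5.38969121e-03,  6.17967714e-06]), 'tool_pos': array([0.14783647, 0.63238127, 0.23016316]), 'tool_rot': array([[ 2.27779612e-01,  9.73712420e-01, -7.56396358e-04],
       [ 9.73710830e-01, -2.27780631e-01, -1.78980229e-03],
       [-1.91504516e-03, -3.28830855e-04, -9.99998112e-01]]), 'force': array([-0.86837736, -0.01352181, -0.53625075]), 'moment': array([-0.02507574, -0.00118457, -0.03780474]), 'grip_width': 0.08564604141725188}
side {'camera_matrix': array([[476.81419165,   0.        , 315.45736199],
       [  0.        , 476.81419165, 194.52789117],
       [  0.        ,   0.        ,   1.        
[... 302 characters left out ...]
      , 504.46823329, 199.78738399],
       [  0.        ,   0.        ,   1.        ]]), 'xyz': array([1.71203528e-01, 6.98734179e-04, 1.81587571e+00]), 'attitude': array([[ 0.00620983, -0.98095666,  0.19412746],
       [-0.99996735, -0.00709526, -0.00386607],
       [ 0.00516983, -0.19409712, -0.9809687 ]])}
wrist {'camera_matrix': array([[355.87940552,   0.        , 321.11083295],
       [  0.        , 355.87940552, 195.96389382],
       [  0.        ,   0.        ,   1.        ]]), 'xyz': array([0.07655276, 0.64806911, 0.37185021]), 'attitude': array([[ 0.22865013,  0.93214333,  0.28076311],
       [ 0.97350804, -0.21860769, -0.06702818],
       [-0.0011029 ,  0.28865114, -0.95743371]])}
```

View pics/side0.png

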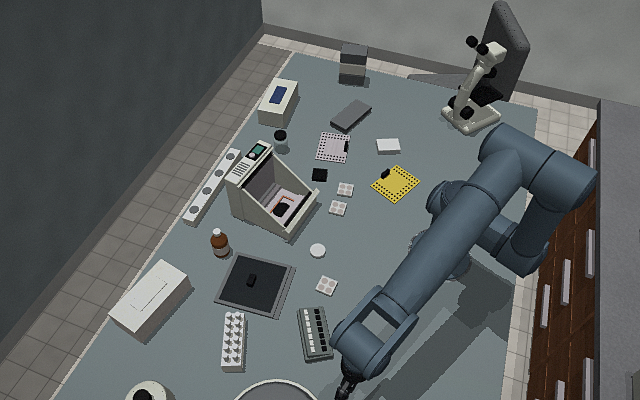

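View pics/top0.png

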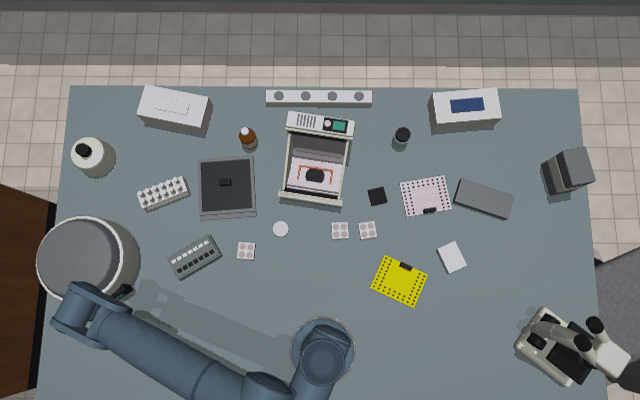

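View pics/wrist0.png

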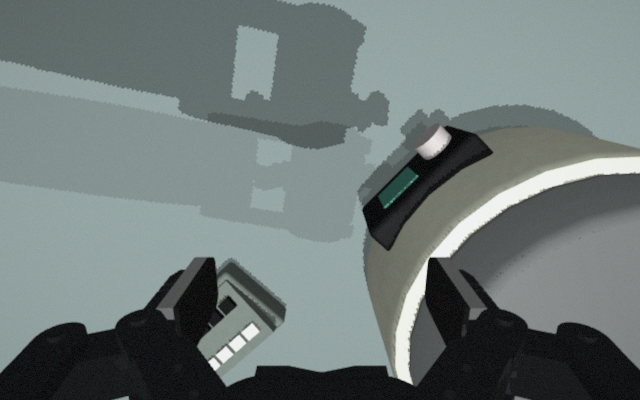

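```bash
cat > h.py <<'E'
from plant import ctrl
import numpy as np, cv2
np.set_printoptions(precision=4,suppress=True)
def shot(cam,tag=None):
    c=ctrl.get_calibration(cam); p,d=ctrl.read_camera(cam)
    if tag: cv2.imwrite(f"pics/{tag}.png",p)
    return p,d,c
def cloud(d,c):
    K=c["camera_matrix"];v,u=np.mgrid[:400,:640]
    P=np.stack([(u-K[0,2])/K[0,0]*d,(v-K[1,2])/K[1,1]*d,d],-1)
    return P@np.array(c["attitude"]).T+c["xyz"]
def px(w,c):
    K=c["camera_matrix"];q=(np.asarray(w)-c["xyz"])@np.array(c["attitude"])
    return q[...,:2]/q[...,2:]*[K[0,0],K[1,1]]+[K[0,2],K[1,2]]
def crop(p,b,name,s=4):
    l,t,r,bb=b; cv2.imwrite(f"pics/{name}.png",cv2.resize(p[t:bb,l:r],None,fx=s,fy=s,interpolation=cv2.INTER_CUBIC))
E
python3 - <<'E'
from h import *
for cam in ["top","side"]:
    p,d,c=shot(cam);W=cloud(d,c)
    for n in ["incubator","shelf_pull","cover_grip","dish1_mid","round_dish","reagent","jar","slide_tray","slide_box","tube_rack"]:
        for r in ctrl.cut_out(cam,n)[:8]:
            m=r["pixels"]&(d>0)
            if r["score"]>.3: print(cam,n,round(r["score"],2),r["bbox"],np.median(W[m],0),np.percentile(W[m][:,2],95))
    if cam=="top": crop(p,(270,100,470,250),"t_crop"); crop(d/2*255,(270,100,470,250),"t_d")
    else: crop(p,(210,130,370,250),"s_crop",5)
E
```

```text
top incubator 0.77 [280.3, 112.5, 353.7, 206.1] [0.6842 0.0307 0.0754] 0.2286778851761241
top shelf_pull 0.82 [398.0, 174.5, 453.7, 220.0] [ 0.5483 -0.3696  0.0065] 0.015992633341491896
top shelf_pull 0.56 [367.6, 258.4, 426.1, 307.9] [ 0.2377 -0.2694  0.0064] 0.01558555134510999
top cover_grip 0.91 [195.7, 154.3, 251.8, 216.6] [0.5714 0.3568 0.0096] 0.018414382688551063
top round_dish 0.54 [276.3, 219.3, 289.5, 234.9] [0.422  0.1551 0.0159] 0.023743446428575996
top reagent 0.73 [239.1, 127.2, 256.7, 147.1] [0.7361 0.2719 0.0899] 0.13375325369207144
top jar 0.51 [393.4, 129.0, 413.5, 150.1] [ 0.7457 -0.2783  0.0855] 0.09717322065636659
top slide_tray 0.97 [437.1, 237.4, 464.5, 271.6] [ 0.322  -0.4521  0.027 ] 0.03449802375525235
top slide_tray 0.73 [333.6, 222.1, 350.1, 241.3] [ 0.4163 -0.0595  0.0166] 0.02417213718501068
top slide_box 0.84 [449.8, 177.6, 513.0, 220.8] [ 0.5314 -0.5756  0.0329] 0.04005023322335177
top tube_rack 0.93 [135.4, 179.0, 186.4, 212.3] [0.5405 0.5732 0.0548] 0.09154490377156695
side incubator 0.89 [223.2, 141.1, 318.7, 237.8] [0.6829 0.033  0.0833] 0.2264556
[... 459 characters left out ...]
55] 0.020650382743821135
side reagent 0.81 [213.4, 231.1, 230.9, 257.3] [0.7389 0.2908 0.0803] 0.13102841838261503
side jar 0.83 [272.7, 129.1, 288.1, 153.1] [ 0.75   -0.2658  0.0663] 0.09458433047274355
side slide_tray 0.85 [378.9, 139.6, 400.9, 155.2] [ 0.3216 -0.4447  0.0252] 0.0329096241611841
side slide_tray 0.63 [313.5, 132.2, 350.1, 164.8] [ 0.5495 -0.3682  0.0067] 0.015603981977009435
side slide_box 0.65 [329.5, 100.5, 368.6, 134.1] [ 0.5342 -0.5635  0.0318] 0.03926573070045329
side tube_rack 0.93 [221.9, 312.1, 245.5, 371.6] [0.5373 0.5901 0.055 ] 0.09128891205157678[ WARN:0@5.861] global loadsave.cpp:1063 imwrite_ Unsupported depth image for selected encoder is fallbacked to CV_8U.
```

View pics/t_crop.png

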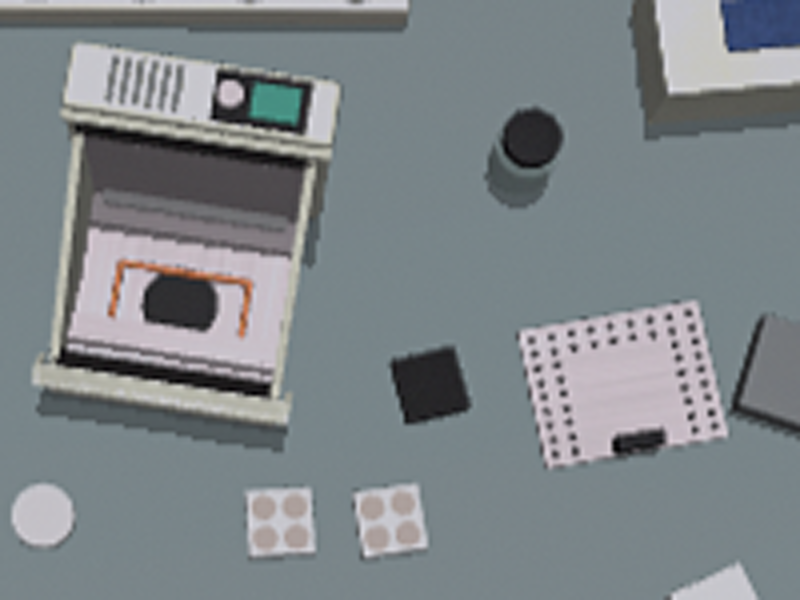

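View pics/s_crop.png

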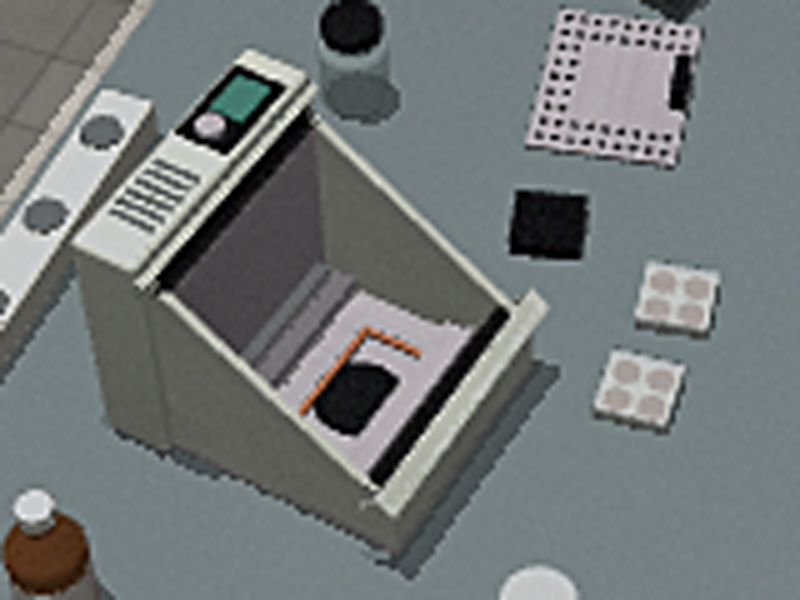

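```bash
cat >> h.py <<'E'
from scipy.spatial.transform import Rotation as Rn
def Rdown(yaw,tilt=0,roll=0):
    """tool pointing down, tool x at yaw deg; tilt deg about tool y"""
    a=np.radians(yaw);x=np.array([np.cos(a),np.sin(a),0]);z=np.array([0,0,-1.]);y=np.cross(z,x)
    return np.stack([x,y,z],1)@Rn.from_euler('y',tilt,degrees=True).as_matrix()
def go(pos,R=None,s=None,pr=True,R0=None,p0=None):
    s=s or ctrl.get_state();R0=s["tool_rot"] if R0 is None else R0
    p0=s["tool_pos"] if p0 is None else p0
    R=R0 if R is None else R
    d=R0.T@(np.asarray(pos)-p0);r=Rn.from_matrix(R0.T@R).as_rotvec(degrees=True)
    if pr: print("row mm",np.round(d,4).tolist(),"deg",np.round(r,2).tolist(),"rows>=",round(max(np.linalg.norm(d)/.05,np.linalg.norm(r)/8.59),1))
    return d,r
E
python3 - <<'E'
from h import *
go([.3,.3,.45],Rdown(90)); go([.42,-.2,.45],Rdown(82))
E
```

```text
row mm [-0.2896, 0.2238, -0.2187] deg [-0.0, 0.0, -13.16] rows>= 8.5
row mm [-0.7491, 0.4545, -0.2187] deg [-0.0, 0.0, -5.16] rows>= 18.1
```

Call:
drive_tool([
  [0.085,-0.1,0.08,-0.2,0,0,0],
  [0.085,-0.1,0.08,-0.2,0,0,0],
  [0.085,-0.1,0.08,-0.2,0,0,0],
  [0.085,-0.1,0.08,-0.2,0,0,0],
  [0.085,-0.75,0.45,-0.22,0,0,-5],
  [0.085,-0.75,0.45,-0.22,0,0,-5],
  [0.085,-0.75,0.45,-0.22,0,0,-5],
  [0.085,-0.75,0.45,-0.22,0,0,-5],
  [0.085,-0.75,0.45,-0.22,0,0,-5],
  [0.085,-0.75,0.45,-0.22,0,0,-5],
  [0.085,-0.75,0.45,-0.22,0,0,-5],
  [0.085,-0.75,0.45,-0.22,0,0,-5],
  [0.085,-0.75,0.45,-0.22,0,0,-5],
  [0.085,-0.75,0.45,-0.22,0,0,-5],
  [0.085,-0.75,0.45,-0.22,0,0,-5],
  [0.085,-0.75,0.45,-0.22,0,0,-5],
  [0.085,-0.75,0.45,-0.22,0,0,-5],
  [0.085,-0.75,0.45,-0.22,0,0,-5],
  [0.085,-0.75,0.45,-0.22,0,0,-5],
  [0.085,-0.75,0.45,-0.22,0,0,-5],
])

```text
clock: 3.25
tool_pos: [0.4155, -0.2035, 0.4507]
tool_rot: [[0.146, 0.989, -0.001], [0.989, -0.146, 0.0], [0.0, -0.001, -1.0]]
force: [-0.3, 0.7, 0.4]
grip_width: 0.0849
```

```bash
python3 - <<'E'
from h import *
s=ctrl.get_state();print(s["clock"],s["tool_pos"],s["joints"],s["joint_vel"])
p,d,c=shot("wrist","w1");p,d,c=shot("top","t1")
E
```

```text
3.25 [ 0.4155 -0.2035  0.4507] [-0.7009 -0.2968  1.6995 -0.0005  1.74   -2.1253] [-0.2055  0.2957 -0.2572  0.016  -0.024  -0.2215]
```

View pics/w1.png

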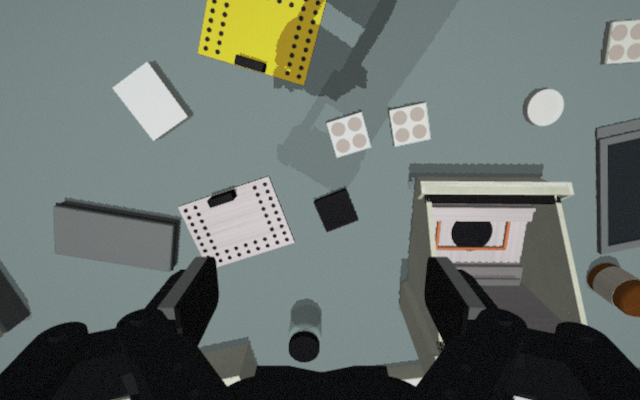

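View pics/t1.png

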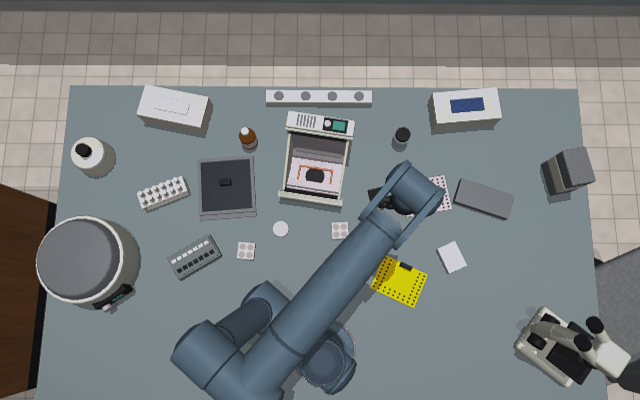

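```bash
cat >> h.py <<'E'
def ray_z(uv,c,z):
    K=c["camera_matrix"];uv=np.atleast_2d(np.asarray(uv,float))
    r=np.stack([(uv[:,0]-K[0,2])/K[0,0],(uv[:,1]-K[1,2])/K[1,1],np.ones(len(uv))],1)@np.array(c["attitude"]).T
    return c["xyz"]+r*((z-c["xyz"][2])/r[:,2])[:,None]
def rectfit(mask,c,z):
    cs,_=cv2.findContours(mask.astype(np.uint8),cv2.RETR_EXTERNAL,cv2.CHAIN_APPROX_NONE)
    k=max(cs,key=cv2.contourArea)[:,0,:]
    w=ray_z(k,c,z)[:,:2].astype(np.float32)
    (cx,cy),(a,b),ang=cv2.minAreaRect(w*1000)
    return np.array([cx,cy])/1000,(a,b),ang
E
python3 - <<'E'
from h import *
p,d,c=shot("wrist","w2");W=cloud(d,c)
print(ctrl.get_state()["joint_vel"])
for n,z in [("shelf_pull",.005),("dish1_mid",.0145),("round_dish",.014),("cover_grip",.01)]:
    for r in ctrl.cut_out("wrist",n)[:6]:
        m=r["pixels"]
        print(n,round(r["score"],2),r["bbox"],m.sum(),np.median(W[m&(d>0)],0),*rectfit(m,c,z))
# table check
for u,v in [(60,120),(300,230),(350,50),(250,300),(360,260)]: print(W[v,u])
E
```

```text
[ 0.0351 -0.0377  0.0194  0.0038  0.0061  0.0034]
shelf_pull 0.8 [179.7, 175.7, 293.8, 264.9] 6542 [ 0.543  -0.3696  0.0037] [ 0.5476 -0.3734] (132.06417846679688, 171.3956298828125) 10.191069602966309
shelf_pull 0.8 [196.0, 0.8, 325.4, 84.2] 8113 [ 0.2495 -0.2669  0.0036] [ 0.242  -0.2709] (172.04930114746094, 123.93370819091797) 66.26443481445312
round_dish 0.82 [517.0, 87.2, 562.2, 125.6] 1176 [0.4207 0.1488 0.0135] [0.4212 0.1481] (62.45406723022461, 55.20527648925781) 81.5772933959961
round_dish 0.66 [397.9, 174.7, 587.2, 397.6] 21609 [0.6357 0.063  0.0679] [0.6899 0.0536] (400.9569091796875, 330.837890625) 8.1875638961792
round_dish 0.34 [583.7, 261.1, 640.0, 318.0] 1930 [0.7345 0.2557 0.056 ] [0.7704 0.3012] (150.05172729492188, 66.80659484863281) 47.03471374511719
cover_grip 0.91 [593.2, 116.2, 637.7, 255.6] 5691 [0.5727 0.2843 0.007 ] [0.5804 0.2808] (235.53094482421875, 74.1336669921875) 5.984912872314453
cover_grip 0.54 [412.1, 181.9, 586.9, 359.6] 7165 [0.5579 0.0952 0.0803] [0.6761 0.0938] (342.2421569824219, 278.0133056640625) 81.56011962890625
[ 0.3284 -0.6224 -0.0026]
[ 0.5766 -0.265  -0.001 ]
[ 0.292  -0.1392 -0.0031]
[ 0.7054 -0.3834 -0.0032]
[ 0.6525 -0.1654 -0.0032]
```

```bash
python3 - <<'E'
from h import *
go([.50,.03,.5],Rdown(82))
E
```

```text
row mm [0.2383, 0.0518, -0.0483] deg [0.05, 0.02, -0.08] rows>= 5.0
```

Call:
drive_tool([
  [0.085,0.24,0.05,-0.05,0,0,0],
  [0.085,0.24,0.05,-0.05,0,0,0],
  [0.085,0.24,0.05,-0.05,0,0,0],
  [0.085,0.24,0.05,-0.05,0,0,0],
  [0.085,0.24,0.05,-0.05,0,0,0],
  [0.085,0.24,0.05,-0.05,0,0,0],
  [0.085,0.24,0.05,-0.05,0,0,0],
  [0.085,0.24,0.05,-0.05,0,0,0],
  [0.085,0.24,0.05,-0.05,0,0,0],
  [0.085,0.24,0.05,-0.05,0,0,0],
])

```text
clock: 4.6
tool_pos: [0.4987, 0.0296, 0.5011]
tool_rot: [[0.144, 0.99, -0.0], [0.99, -0.144, 0.0], [-0.0, -0.0, -1.0]]
force: [-0.1, -0.2, -0.4]
grip_width: 0.0851
```

```bash
python3 - <<'E'
from h import *
p,d,c=shot("wrist","w3");W=cloud(d,c); np.savez("w3",p=p,d=d,K=c["camera_matrix"],x=c["xyz"],A=c["attitude"])
E
```

```text
(no output)
```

View pics/w3.png

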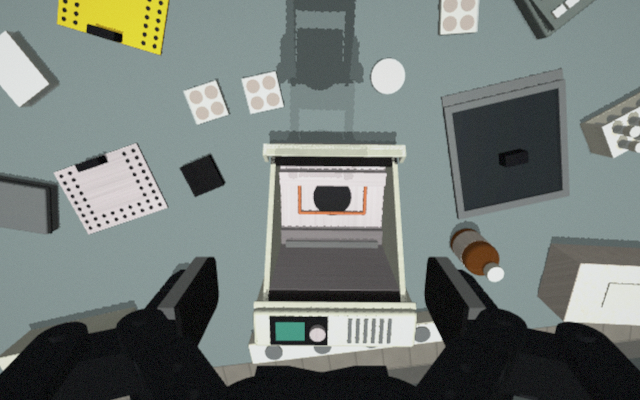

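```bash
python3 - <<'E'
from h import *
f=np.load("w3.npz");d=f["d"];p=f["p"];c={"camera_matrix":f["K"],"xyz":f["x"],"attitude":f["A"]}
W=cloud(d,c)
crop(p,(240,130,440,280),"w3c",4)
for v in (150,155,160,164,168,175,190,215,230,240,246,255,270,285,292,296,300,304,308,315,330):
    print(v,*[ "%.3f,%.3f,%.3f"%tuple(W[v,u]) for u in (300,335,370)])
print()
for v in (148,152,200,240,280,298):
    print(v,[ "%d:%.3f,%.3f,%.3f"%((u,)+tuple(W[v,u])) for u in list(range(258,284,2))+list(range(384,414,2))])
E
```

```text
150 0.514,-0.008,0.080 0.522,0.047,0.077 0.531,0.103,0.076
155 0.521,-0.009,0.083 0.529,0.046,0.081 0.537,0.101,0.083
160 0.531,-0.011,0.071 0.540,0.045,0.070 0.548,0.102,0.070
164 0.538,-0.012,0.071 0.545,0.044,0.075 0.553,0.100,0.077
168 0.556,-0.019,0.012 0.565,0.044,0.013 0.575,0.107,0.011
175 0.567,-0.020,0.024 0.576,0.042,0.024 0.583,0.103,0.029
190 0.595,-0.025,0.019 0.606,0.038,0.016 0.616,0.102,0.012
215 0.645,-0.033,0.013 0.655,0.032,0.013 0.664,0.097,0.013
230 0.671,-0.037,0.025 0.680,0.028,0.025 0.689,0.093,0.025
240 0.685,-0.038,0.037 0.695,0.026,0.036 0.709,0.091,0.025
246 0.697,-0.040,0.038 0.705,0.024,0.040 0.714,0.088,0.040
255 0.697,-0.038,0.076 0.706,0.023,0.074 0.717,0.084,0.072
270 0.698,-0.035,0.128 0.706,0.021,0.129 0.715,0.076,0.127
285 0.699,-0.033,0.173 0.707,0.019,0.171 0.714,0.070,0.172
292 0.700,-0.032,0.190 0.709,0.018,0.188 0.715,0.068,0.190
296 0.706,-0.033,0.192 0.713,0.017,0.192 0.720,0.067,0.193
300 0.709,-0.033,0.196 0.717,0.017,0.196 0.725,0.066,0.195
304 0.707,-0.032,0.210 0.715,0.016,0.208 0.722,0.065,0.209
308 0.711,-0.032,0.214 0.717,0.016,0.2
[... 3787 characters left out ...]
0.095,0.188', '260:0.700,-0.091,0.192', '262:0.702,-0.088,0.191', '264:0.699,-0.084,0.195', '266:0.700,-0.081,0.195', '268:0.699,-0.078,0.196', '270:0.701,-0.076,0.195', '272:0.701,-0.073,0.195', '274:0.702,-0.070,0.195', '276:0.702,-0.067,0.194', '278:0.703,-0.064,0.194', '280:0.703,-0.061,0.195', '282:0.703,-0.058,0.196', '384:0.726,0.087,0.193', '386:0.725,0.089,0.195', '388:0.726,0.093,0.193', '390:0.726,0.095,0.194', '392:0.727,0.098,0.194', '394:0.726,0.101,0.195', '396:0.727,0.104,0.195', '398:0.727,0.107,0.195', '400:0.728,0.109,0.195', '402:0.728,0.112,0.196', '404:0.729,0.115,0.194', '406:0.729,0.118,0.195', '408:0.734,0.122,0.188', '410:0.736,0.125,0.186', '412:0.863,0.165,0.000']
```

View pics/w3c.png

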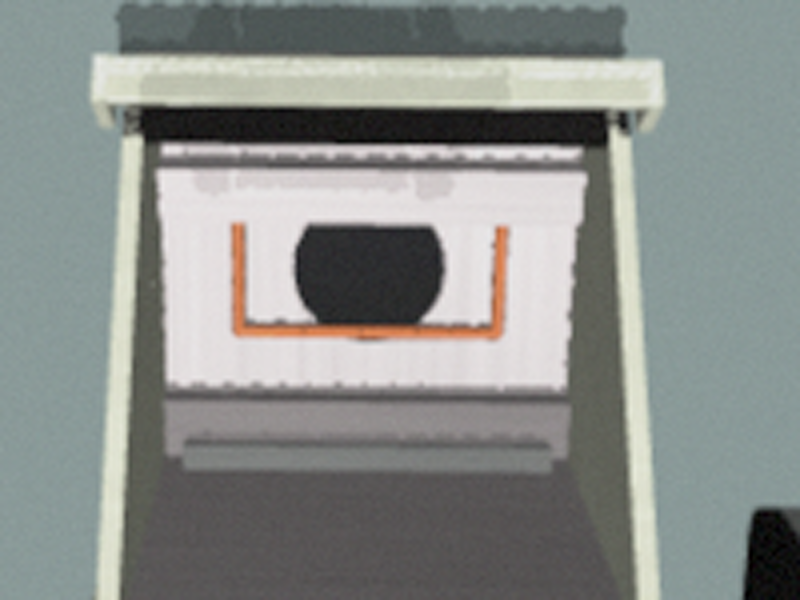

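```bash
python3 - <<'E'
from h import *
from scipy.optimize import least_squares
f=np.load("w3.npz");d=f["d"];p=f["p"];c={"camera_matrix":f["K"],"xyz":f["x"],"attitude":f["A"]}
W=cloud(d,c)
P=W[160:295,265:410].reshape(-1,3)
q=np.array([.62,.035,np.radians(-8)])
def loc(q,P):
    a=q[2];dx=P[:,0]-q[0];dy=P[:,1]-q[1]
    return np.stack([np.cos(a)*dx+np.sin(a)*dy,-np.sin(a)*dx+np.cos(a)*dy,P[:,2]],1)
for it in range(6):
    L=loc(q,P);t=.012 if it<3 else .004
    rear=(abs(L[:,0]-.09)<t)&(L[:,2]>.06)&(L[:,2]<.15)&(abs(L[:,1])<.085)
    ls=(abs(L[:,1]-.095)<t)&(L[:,2]>.045)&(L[:,0]>-.05)&(L[:,0]<.08)&(L[:,2]<.075+(L[:,0]+.069)*.7)
    rs=(abs(L[:,1]+.095)<t)&(L[:,2]>.045)&(L[:,0]>-.05)&(L[:,0]<.08)&(L[:,2]<.075+(L[:,0]+.069)*.7)
    fun=lambda q:np.r_[loc(q,P[rear])[:,0]-.09,loc(q,P[ls])[:,1]-.095,loc(q,P[rs])[:,1]+.095]
    r=least_squares(fun,q,loss="soft_l1",f_scale=.002);q=r.x
    print(q[:2],np.degrees(q[2]),rear.sum(),ls.sum(),rs.sum(),np.median(loc(q,P[rear])[:,0]),np.median(loc(q,P[ls])[:,1]),np.median(loc(q,P[rs])[:,1]))
np.save("inc.npy",q)
L=loc(q,P)
# lip, stop, ledge profile along mid strip
m=abs(L[:,1])<.06
for lo in np.arange(-.1,.095,.004):
    k=m&(L[:,0]>=lo)&(L[:,0]<lo+.004)
    if k.sum(): print(round(lo+.002,3),k.sum(),np.percentile(L[k,2],[5,50,95]))
A=loc(q,W[140:170,255:415].reshape(-1,3));A=A[A[:,2]>.05]
print("ledge x",np.percentile(A[:,0],[1,99]),"y",np.percentile(A[:,1],[.5,99.5]))
E
```

```text
[0.6171 0.0315] -8.865882359764331 2590 843 534 0.08999729865050791 0.09500970278872788 -0.09501244516946497
[0.6171 0.0315] -8.868140549796466 2589 853 548 0.08999713489779942 0.09501677671560232 -0.09501144478253053
[0.6171 0.0315] -8.868320173876711 2588 853 548 0.08999686502219958 0.09501677310446507 -0.09501143813261421
[0.6171 0.0315] -8.869182072637983 2588 848 541 0.08999621466446803 0.09501320086123338 -0.09501057253493914
[0.6171 0.0315] -8.869182072637983 2588 848 541 0.08999621466446803 0.09501320086123338 -0.09501057253493914
[0.6171 0.0315] -8.869182072637983 2588 848 541 0.08999621466446803 0.09501320086123338 -0.09501057253493914
-0.078 163 [0.0693 0.0713 0.0736]
-0.074 186 [0.0713 0.073  0.0748]
-0.07 87 [0.0672 0.0693 0.0714]
-0.058 55 [0.0111 0.0128 0.0138]
-0.054 141 [0.0108 0.0123 0.0139]
-0.05 276 [0.0115 0.0221 0.0306]
-0.046 146 [0.0282 0.0298 0.0312]
-0.042 116 [0.0228 0.0245 0.0282]
-0.038 140 [0.023  0.0247 0.0263]
-0.034 141 [0.0227 0.0246 0.0265]
-0.03 159 [0.0232 0.0246 0.0266]
-0.026 136 [0.0231 0.0247 0.0262]
-0.022 45 [0.0119 0.016  0.0236]
-0.018 142
[... 291 characters left out ...]
.018 130 [0.0109 0.0145 0.0182]
0.022 130 [0.0114 0.0143 0.0182]
0.026 187 [0.0116 0.0156 0.0197]
0.03 136 [0.0172 0.0192 0.0209]
0.034 56 [0.0118 0.0131 0.0157]
0.038 132 [0.011  0.0125 0.0145]
0.042 127 [0.0112 0.0129 0.0142]
0.046 122 [0.0111 0.0128 0.0144]
0.05 129 [0.0107 0.0128 0.0143]
0.054 130 [0.011  0.0129 0.0147]
0.058 127 [0.0111 0.0127 0.0142]
0.062 269 [0.0117 0.019  0.0259]
0.066 126 [0.0229 0.0245 0.0264]
0.07 123 [0.0231 0.0248 0.0266]
0.074 129 [0.0228 0.0246 0.026 ]
0.078 274 [0.0234 0.0341 0.0408]
0.082 195 [0.0236 0.0391 0.0411]
0.086 126 [0.0382 0.0397 0.0414]
0.09 3426 [0.0464 0.1293 0.1885]
0.094 185 [0.1885 0.1909 0.1926]
ledge x [-0.1057 -0.0668] y [-0.1126  0.1124]
```

```bash
cat >> h.py <<'E'
def white_rect(p,c,roi,z,thr=170,sat=40):
    """world minAreaRect of bright region in roi (l,t,r,b): centre, (w,h) m, yaw deg of 'w' axis"""
    l,t,r,b=roi;hsv=cv2.cvtColor(p,cv2.COLOR_BGR2HSV)
    m=np.zeros((400,640),np.uint8);m[t:b,l:r]=((hsv[t:b,l:r,2]>thr)&(hsv[t:b,l:r,1]<sat))
    m=cv2.morphologyEx(m,cv2.MORPH_CLOSE,np.ones((3,3)))
    cs,_=cv2.findContours(m,cv2.RETR_EXTERNAL,cv2.CHAIN_APPROX_NONE)
    k=max(cs,key=cv2.contourArea)[:,0,:]
    w=ray_z(k,c,z)[:,:2].astype(np.float32)
    (cx,cy),(a,bb),ang=cv2.minAreaRect(w*1000)
    return np.array([cx,cy])/1000,(a/1000,bb/1000),ang
E
python3 - <<'E'
from h import *
f=np.load("w3.npz");d=f["d"];p=f["p"];c={"camera_matrix":f["K"],"xyz":f["x"],"attitude":f["A"]}
hsv=cv2.cvtColor(p,cv2.COLOR_BGR2HSV)
for u,v in [(110,190),(40,100),(270,90),(208,103),(459,10),(240,220),(200,170)]: print(u,v,hsv[v,u])
for z in (.0035,):
    for t in (150,180,200): print(t,white_rect(p,c,(45,130,180,245),z,t))
for roi in [(235,60,292,120),(178,72,235,130),(430,0,490,45)]: print(roi,white_rect(p,c,roi,.0135,180))
crop(p,(20,120,240,250),"w3s",3)
E
```

```text
110 190 [  4   8 213]
40 100 [ 85  24 136]
270 90 [  0   0 226]
208 103 [ 48   6 230]
459 10 [ 45   5 226]
240 220 [ 90  26 154]
200 170 [120  18  29]
150 (array([ 0.5475, -0.3788]), (0.28680886840820313, 0.22045390319824218), 81.66108703613281)
180 (array([ 0.5487, -0.3755]), (0.1299725341796875, 0.1692265167236328), 10.417838096618652)
200 (array([ 0.5488, -0.3755]), (0.127091552734375, 0.16769790649414062), 10.453042984008789)
(235, 60, 292, 120) (array([ 0.4183, -0.061 ]), (0.05956542205810547, 0.06003781509399414), 3.152618646621704)
(178, 72, 235, 130) (array([ 0.4201, -0.16  ]), (0.059727806091308594, 0.05996139907836914), 8.813319206237793)
(430, 0, 490, 45) (array([0.3481, 0.274 ]), (0.059904525756835934, 0.04918069458007813), 84.74090576171875)
```

View pics/w3s.png

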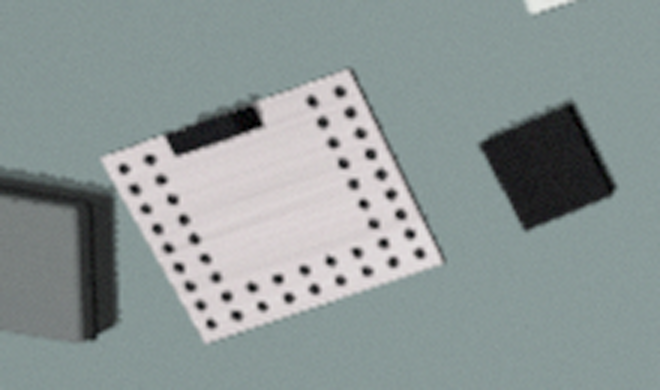

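```bash
python3 - <<'E'
from h import *
go([.4926,-.3858,.10],Rdown(10.4))
E
```

```text
row mm [-0.412, 0.0537, 0.4012] deg [-0.01, 0.01, 71.33] rows>= 11.6
```

Call:
drive_tool([
  [0.04,-0.412,0.054,0.4,0,0,71.3],
  [0.04,-0.412,0.054,0.4,0,0,71.3],
  [0.04,-0.412,0.054,0.4,0,0,71.3],
  [0.04,-0.412,0.054,0.4,0,0,71.3],
  [0.04,-0.412,0.054,0.4,0,0,71.3],
  [0.04,-0.412,0.054,0.4,0,0,71.3],
  [0.04,-0.412,0.054,0.4,0,0,71.3],
  [0.04,-0.412,0.054,0.4,0,0,71.3],
  [0.04,-0.412,0.054,0.4,0,0,71.3],
  [0.04,-0.412,0.054,0.4,0,0,71.3],
  [0.04,-0.412,0.054,0.4,0,0,71.3],
  [0.04,-0.412,0.054,0.4,0,0,71.3],
  [0.04,-0.412,0.054,0.4,0,0,71.3],
  [0.04,-0.412,0.054,0.4,0,0,71.3],
  [0.04,-0.412,0.054,0.4,0,0,71.3],
  [0.04,-0.412,0.054,0.4,0,0,71.3],
])

```text
clock: 6.25
tool_pos: [0.4947, -0.3846, 0.1031]
tool_rot: [[0.983, 0.184, 0.002], [0.184, -0.983, -0.002], [0.001, 0.002, -1.0]]
force: [0.1, -0.2, 0.4]
grip_width: 0.04
```

```bash
python3 - <<'E'
from h import *
p,d,c=shot("wrist","w4");print(px([.4926,-.3858,.03],c), ctrl.get_state()["joints"])
pu=np.array([.4926,-.3858]);a=np.radians(10.4);R=np.array([[np.cos(a),-np.sin(a)],[np.sin(a),np.cos(a)]])
for dx,dy in [(7,22),(7,-22),(-7,-22),(-7,22)]:
    w=np.r_[pu+R@[dx/1e3,dy/1e3],.031-.0014]; u=px(w,c); cv2.circle(p,tuple(int(i) for i in np.round(u)),2,(0,0,255),-1)
cv2.imwrite("pics/w4b.png",p)
go([.4926,-.3858,.007],Rdown(10.4))
E
```

```text
[317.4503 208.2007] [-0.8416  0.3312  1.7029  0.0001  1.1052 -1.0265]
row mm [-0.0024, 0.0006, 0.0959] deg [0.11, -0.08, 0.2] rows>= 1.9
```

View pics/w4b.png

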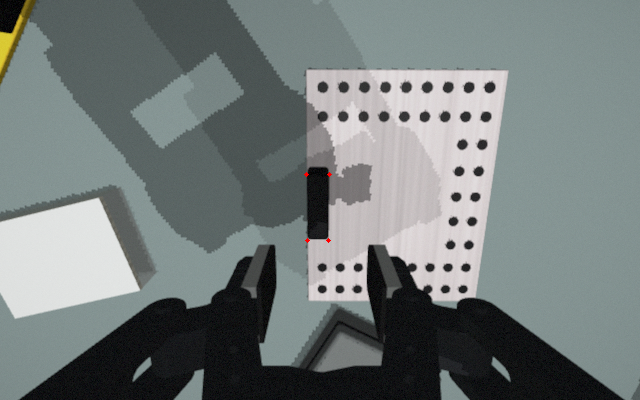

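Call:
drive_tool([
  [0.04,0,0,0.03,0,0,0],
  [0.04,0,0,0.06,0,0,0],
  [0.04,0,0,0.08,0,0,0],
  [0.04,0,0,0.09,0,0,0],
  [0.04,0,0,0.094,0,0,0],
  [0.04,0,0,0.094,0,0,0],
  [0.04,0,0,0.094,0,0,0],
])

```text
clock: 7.0
tool_pos: [0.4947, -0.3856, 0.0088]
tool_rot: [[0.983, 0.183, 0.002], [0.183, -0.983, -0.002], [0.001, 0.002, -1.0]]
force: [0.1, 0.2, 0.8]
grip_width: 0.0402
```

Call:
drive_tool([
  [0.0,0,0,0,0,0,0],
  [0.0,0,0,0,0,0,0],
  [0.0,0,0,0,0,0,0],
  [0.0,0,0,0,0,0,0],
  [0.0,0,0,0,0,0,0],
  [0.0,0,0,0,0,0,0],
], force=80)

```text
clock: 7.6
tool_pos: [0.4944, -0.3856, 0.0086]
tool_rot: [[0.983, 0.183, 0.001], [0.183, -0.983, -0.001], [0.001, 0.002, -1.0]]
force: [-1.4, 0.1, 5.9]
grip_width: 0.0124
```

Call:
drive_tool([
  [0.0,0,0,-0.01,0,0,0],
  [0.0,0,0,-0.03,0,0,0],
  [0.0,0,0,-0.06,0,0,0],
  [0.0,0,0,-0.1,0,0,0],
  [0.0,0,0,-0.15,0,0,0],
  [0.0,0,0,-0.2,0,0,0],
  [0.0,0,0,-0.25,0,0,0],
  [0.0,0,0,-0.25,0,0,0],
  [0.0,0,0,-0.25,0,0,0],
  [0.0,0,0,-0.25,0,0,0],
])

```text
clock: 8.6
tool_pos: [0.493, -0.3839, 0.2548]
tool_rot: [[0.983, 0.183, -0.003], [0.183, -0.983, 0.003], [-0.002, -0.004, -1.0]]
force: [-0.9, -0.7, -2.1]
grip_width: 0.0125
```

```bash
python3 - <<'E'
from h import *
p,d,c=shot("wrist","w5");s=ctrl.get_state();W=cloud(d,c)
L=(W-s["tool_pos"])@s["tool_rot"]
np.savez("w5",p=p,L=L)
for v,u in [(100,350),(100,450),(200,350),(200,450),(250,450),(150,500),(60,400)]: print(v,u,L[v,u],p[v,u])
E
```

```text
100 350 [ 0.0114 -0.0677  0.0033] [208 205 213]
100 450 [ 0.0513 -0.0677  0.0045] [199 197 205]
200 350 [ 0.0124 -0.0261  0.0043] [109 109 113]
200 450 [ 0.0555 -0.0261  0.0042] [175 175 181]
250 450 [ 0.0579 -0.0026  0.0041] [176 175 182]
150 500 [ 0.0737 -0.0478  0.0039] [204 202 209]
60 400 [ 0.0303 -0.0825  0.0039] [194 192 199]
```

View pics/w5.png

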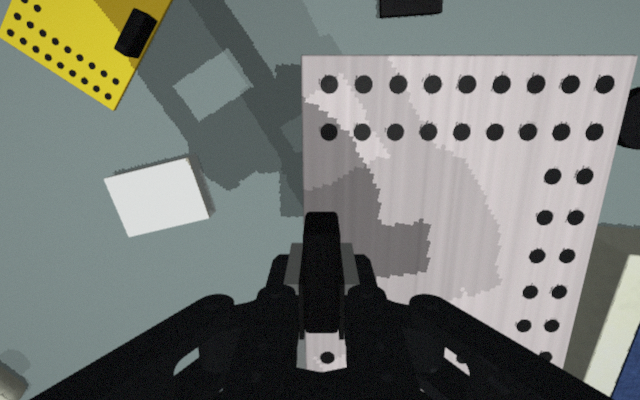

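```bash
python3 - <<'E'
from h import *
f=np.load("w5.npz");L=f["L"];p=f["p"]
for v in (70,110,160,190,250):
    u=[u for u in range(290,640) if p[v,u].min()>95 and abs(L[v,u,2]-.004)<.004]
    print(v,u[0],L[v,u[0]],u[-1],L[v,u[-1]])
for u in (330,450,550):
    v=[v for v in range(30,120) if abs(L[v,u,2]-.004)<.004]; print(u,v[0],L[v[0],u])
E
```

```text
70 301 [-0.0078 -0.079   0.0046] 634 [ 0.1218 -0.0789  0.0047]
110 302 [-0.0076 -0.0639  0.0046] 624 [ 0.1221 -0.0637  0.0053]
160 303 [-0.0075 -0.0435  0.0046] 612 [ 0.1213 -0.0435  0.0043]
190 304 [-0.0073 -0.0306  0.0045] 605 [ 0.1223 -0.0301  0.0055]
250 354 [ 0.0148 -0.0023  0.0047] 591 [ 0.1222 -0.002   0.0051]
330 54 [ 0.0035 -0.0848  0.0044]
450 54 [ 0.0498 -0.0848  0.0053]
550 54 [ 0.0882 -0.0847  0.005 ]
```

```bash
cat >> h.py <<'E'
Q=np.load("inc.npy")
def incw(P,q=Q):
    a=q[2];P=np.asarray(P,float);return np.array([q[0]+np.cos(a)*P[0]-np.sin(a)*P[1],q[1]+np.sin(a)*P[0]+np.cos(a)*P[1],P[2]])
def winc(P,q=Q):
    a=q[2];P=np.asarray(P,float);x=P[0]-q[0];y=P[1]-q[1];return np.array([np.cos(a)*x+np.sin(a)*y,-np.sin(a)*x+np.cos(a)*y,P[2]])
YAW=np.degrees(Q[2])
def shelfpose(xr,zr,th,y=0,corner=(.122,0,.0085)):
    R=Rdown(YAW,-th);return incw([xr,y,zr])-R@np.array(corner),R
E
python3 - <<'E'
from h import *
s=ctrl.get_state();print(s["grip_width"],s["tool_pos"])
P0,R0=shelfpose(.073,.27,18);print(P0);go(P0,R0)
d,r=go(P0+[0,0,.05],R0)
for a in [(.073,.12,18),(.073,.045,18),(.073,.029,18),(.084,.0285,18),(.088,.0275,12),(.088,.0265,4),(.088,.026,0)]:
    P,R=shelfpose(*a);print(a,P);go(P,R,R0=R0,p0=P0)
E
```

```text
0.012547923142742267 [ 0.4929 -0.3838  0.2543]
[0.5772 0.0378 0.3158]
row mm [0.1598, -0.3993, -0.0602] deg [2.82, -17.63, 19.27] rows>= 8.7
row mm [0.1596, -0.3995, -0.1102] deg [2.82, -17.63, 19.27] rows>= 8.9
(0.073, 0.12, 18) [0.5772 0.0378 0.1658]
row mm [0.0464, 0.0, 0.1427] deg [0.0, 0.0, 0.0] rows>= 3.0
(0.073, 0.045, 18) [0.5772 0.0378 0.0908]
row mm [0.0695, 0.0, 0.214] deg [0.0, 0.0, 0.0] rows>= 4.5
(0.073, 0.029, 18) [0.5772 0.0378 0.0748]
row mm [0.0745, 0.0, 0.2292] deg [0.0, 0.0, 0.0] rows>= 4.8
(0.084, 0.0285, 18) [0.5881 0.0361 0.0743]
row mm [0.0851, 0.0, 0.2263] deg [0.0, 0.0, 0.0] rows>= 4.8
(0.088, 0.0275, 12) [0.5879 0.0361 0.0612]
row mm [0.089, -0.0, 0.2388] deg [0.0, 6.0, -0.0] rows>= 5.1
(0.088, 0.0265, 4) [0.5844 0.0366 0.0435]
row mm [0.0911, 0.0, 0.2567] deg [-0.0, 14.0, 0.0] rows>= 5.4
(0.088, 0.026, 0) [0.5835 0.0368 0.0345]
row mm [0.093, -0.0, 0.2655] deg [-0.0, 18.0, 0.0] rows>= 5.6
```

Call:
drive_tool([
  [0.0,0.0,0.0,-0.045,0,0,0],
  [0.0,0.0,0.0,-0.09,0,0,0],
  [0.0,0.16,-0.4,-0.11,2.82,-17.63,19.27],
  [0.0,0.16,-0.4,-0.11,2.82,-17.63,19.27],
  [0.0,0.16,-0.4,-0.11,2.82,-17.63,19.27],
  [0.0,0.16,-0.4,-0.11,2.82,-17.63,19.27],
  [0.0,0.16,-0.4,-0.11,2.82,-17.63,19.27],
  [0.0,0.16,-0.4,-0.11,2.82,-17.63,19.27],
  [0.0,0.16,-0.4,-0.11,2.82,-17.63,19.27],
  [0.0,0.16,-0.4,-0.11,2.82,-17.63,19.27],
  [0.0,0.16,-0.4,-0.11,2.82,-17.63,19.27],
  [0.0,0.16,-0.4,-0.11,2.82,-17.63,19.27],
  [0.0,0.16,-0.4,-0.11,2.82,-17.63,19.27],
  [0.0,0.16,-0.4,-0.06,2.82,-17.63,19.27],
  [0.0,0.16,-0.4,-0.06,2.82,-17.63,19.27],
  [0.0,0.16,-0.4,-0.06,2.82,-17.63,19.27],
  [0.0,0.16,-0.4,-0.06,2.82,-17.63,19.27],
])

```text
clock: 10.35
tool_pos: [0.5787, 0.0367, 0.3192]
tool_rot: [[0.941, -0.155, -0.3], [-0.149, -0.988, 0.044], [-0.303, 0.003, -0.953]]
force: [-0.0, 0.2, -1.6]
grip_width: 0.012
```

```bash
python3 - <<'E'
from h import *
p,d,c=shot("wrist","w6");s=ctrl.get_state();print(s["grip_width"],s["tool_pos"],s["joint_vel"],s["joints"]);W=cloud(d,c);L=(W-s["tool_pos"])@s["tool_rot"]
for v in (70,110,160,190):
    u=[u for u in range(290,640) if p[v,u].min()>95 and abs(L[v,u,2]-.004)<.006]
    if u: print(v,u[0],L[v,u[0]],u[-1],L[v,u[-1]])
P0,R0=shelfpose(.073,.27,18)
go(P0,R0)
for a in [(.073,.12,18),(.073,.05,18)]:
    P,R=shelfpose(*a);print(a,P);go(P,R)
shot("side","s6")
E
```

```text
0.01233521482247099 [0.579  0.0369 0.3196] [ 0.0078 -0.004  -0.0045  0.0014 -0.0039  0.0025] [-0.1333  0.2069  1.4634  0.0037  1.778   0.0231]
70 302 [-0.0067 -0.079   0.005 ] 634 [ 0.1218 -0.0789  0.005 ]
110 302 [-0.0069 -0.0639  0.0056] 624 [ 0.1215 -0.0638  0.0048]
160 303 [-0.0069 -0.0435  0.0059] 612 [ 0.1227 -0.0433  0.0064]
190 303 [-0.0071 -0.0304  0.006 ] 605 [ 0.1221 -0.0305  0.0055]
row mm [-0.0006, -0.0006, 0.0042] deg [0.16, -0.43, -0.1] rows>= 0.1
(0.073, 0.12, 18) [0.5772 0.0378 0.1658]
row mm [0.0447, -0.0011, 0.1472] deg [0.16, -0.43, -0.1] rows>= 3.1
(0.073, 0.05, 18) [0.5772 0.0378 0.0958]
row mm [0.0658, -0.0013, 0.214] deg [0.16, -0.43, -0.1] rows>= 4.5
```

View pics/w6.png

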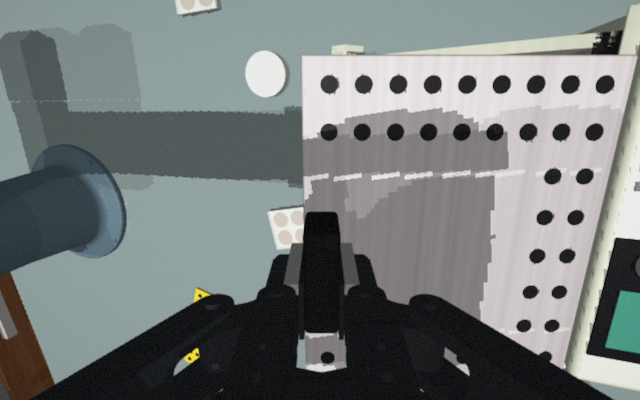

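Call:
drive_tool([
  [0.0,0.0102,0,0.034,0,0,0],
  [0.0,0.0222,0,0.074,0,0,0],
  [0.0,0.0342,-0.001,0.114,0.1,-0.2,0],
  [0.0,0.0462,-0.001,0.154,0.16,-0.4,-0.1],
  [0.0,0.056,-0.001,0.184,0.16,-0.43,-0.1],
  [0.0,0.062,-0.0013,0.202,0.16,-0.43,-0.1],
  [0.0,0.062,-0.0013,0.202,0.16,-0.43,-0.1],
  [0.0,0.062,-0.0013,0.202,0.16,-0.43,-0.1],
  [0.0,0.062,-0.0013,0.202,0.16,-0.43,-0.1],
])

```text
clock: 11.35
tool_pos: [0.5774, 0.0383, 0.1085]
tool_rot: [[0.94, -0.153, -0.304], [-0.146, -0.988, 0.047], [-0.308, 0.0, -0.951]]
force: [0.5, -0.6, -1.6]
grip_width: 0.0123
```

```bash
cat >> h.py <<'E'
def shelfnow(s):
    c=s["tool_pos"]+s["tool_rot"]@np.array([.122,0,.0085]);f=s["tool_pos"]+s["tool_rot"]@np.array([-.008,0,.0085])
    return "rear",winc(c),"front",winc(f),"tilt",np.degrees(np.arcsin(-s["tool_rot"][2,0]))
E
python3 - <<'E'
from h import *
s=ctrl.get_state();print(s["grip_width"],s["force"],*shelfnow(s))
p,d,c=shot("side");crop(p,(200,120,360,250),"s7",5)
for a in [(.073,.029,18),(.084,.0285,18)]:
    P,R=shelfpose(*a);go(P,R)
E
```

```text
0.01234273349492397 [ 0.4612 -0.5901 -1.6162] rear [0.0732 0.0007 0.0628] front [-0.0505  0.0006  0.1029] tilt 17.94450507047813
row mm [0.0104, 0.0006, 0.0319] deg [0.02, -0.05, 0.05] rows>= 0.7
row mm [0.021, 0.0006, 0.029] deg [0.02, -0.05, 0.05] rows>= 0.7
```

View pics/s7.png

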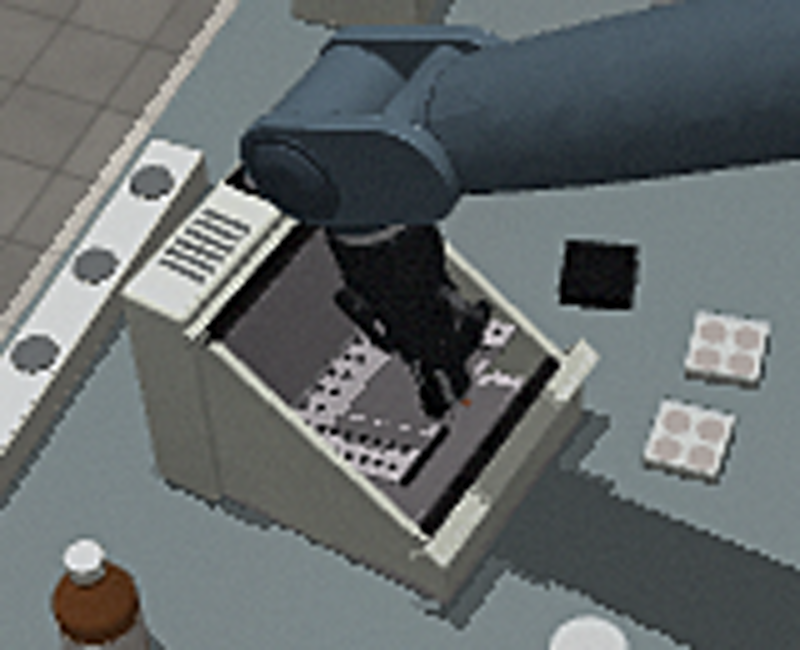

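Call:
drive_tool([
  [0.0,0.003,0,0.01,0,0,0],
  [0.0,0.006,0,0.02,0,0,0],
  [0.0,0.0085,0.0005,0.026,0,0,0],
  [0.0,0.01,0.0005,0.031,0,0,0],
  [0.0,0.01,0.0005,0.031,0,0,0],
  [0.0,0.01,0.0005,0.031,0,0,0],
])

```text
clock: 12.0
tool_pos: [0.5754, 0.0381, 0.0734]
tool_rot: [[0.939, -0.153, -0.309], [-0.146, -0.988, 0.048], [-0.312, 0.0, -0.95]]
force: [0.1, -1.3, -1.7]
grip_width: 0.0125
```

```bash
python3 - <<'E'
from h import *
s=ctrl.get_state();print(s["grip_width"],s["force"],*shelfnow(s))
p,d,c=shot("wrist","w8")
for a in [(.073,.029,18),(.082,.029,18),(.086,.028,14)]:
    P,R=shelfpose(*a);go(P,R)
E
```

```text
0.012453775040374312 [ 0.139  -1.2553 -1.7327] rear [0.0711 0.0002 0.0272] front [-0.0524  0.0001  0.0678] tilt 18.197191549263668
row mm [0.0012, 0.0001, -0.0017] deg [0.02, 0.18, 0.05] rows>= 0.0
row mm [0.0098, 0.0001, -0.0045] deg [0.02, 0.18, 0.05] rows>= 0.2
row mm [0.0136, 0.0001, 0.0037] deg [0.02, 4.18, 0.05] rows>= 0.5
```

View pics/w8.png

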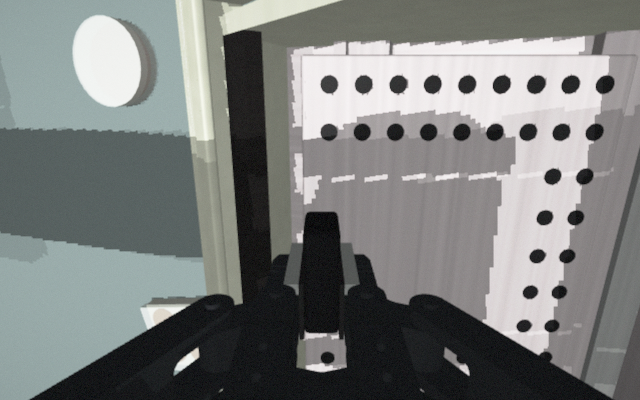

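Call:
drive_tool([
  [0.0,0.002,0,-0.0015,0,0,0],
  [0.0,0.005,0,-0.0025,0,0.1,0],
  [0.0,0.0075,0,-0.0035,0,0.2,0],
  [0.0,0.0098,0,-0.0045,0,0.2,0],
  [0.0,0.0098,0,-0.0045,0,0.2,0],
  [0.0,0.0098,0,-0.0045,0,0.2,0],
])

```text
clock: 12.65
tool_pos: [0.586, 0.0365, 0.0746]
tool_rot: [[0.94, -0.153, -0.305], [-0.146, -0.988, 0.047], [-0.309, 0.0, -0.951]]
force: [0.2, 0.7, -1.8]
grip_width: 0.0124
```

```bash
python3 - <<'E'
from h import *
s=ctrl.get_state();print(s["grip_width"],s["force"],*shelfnow(s))
for a in [(.083,.028,16),(.0855,.028,13),(.0865,.0275,10)]:
    P,R=shelfpose(*a);go(P,R)
E
```

```text
0.01242949764842321 [ 0.1722  0.7357 -1.8398] rear [0.0819 0.0002 0.0288] front [-0.0418  0.0001  0.069 ] tilt 18.00590643899811
row mm [0.0011, 0.0001, 0.0047] deg [0.02, 2.01, 0.04] rows>= 0.2
row mm [0.0034, 0.0001, 0.0103] deg [0.02, 5.01, 0.05] rows>= 0.6
row mm [0.0048, 0.0001, 0.0169] deg [0.02, 8.01, 0.05] rows>= 0.9
```

Call:
drive_tool([
  [0.0,0.001,0,0.0047,0,2,0],
  [0.0,0.0022,0,0.0075,0,3.5,0],
  [0.0,0.0034,0,0.0103,0,5,0],
  [0.0,0.004,0,0.0135,0,6.5,0],
  [0.0,0.0048,0,0.0169,0,8,0],
  [0.0,0.0048,0,0.0169,0,8,0],
  [0.0,0.0048,0,0.0169,0,8,0],
])

```text
clock: 13.35
tool_pos: [0.5851, 0.0367, 0.0571]
tool_rot: [[0.973, -0.153, -0.172], [-0.151, -0.988, 0.027], [-0.174, 0.0, -0.985]]
force: [0.7, 0.2, -2.2]
grip_width: 0.0124
```

```bash
python3 - <<'E'
from h import *
s=ctrl.get_state();print(s["grip_width"],s["force"],*shelfnow(s))
for a in [(.088,.0275,8),(.088,.0272,6),(.088,.0268,4),(.088,.0265,2),(.088,.026,0)]:
    P,R=shelfpose(*a);go(P,R)
E
```

```text
0.01239131306504554 [ 0.6526  0.2426 -2.1941] rear [0.0863 0.0002 0.0275] front [-0.0417  0.0001  0.0502] tilt 10.038711092023721
row mm [0.0015, 0.0001, 0.004] deg [0.02, 2.04, 0.05] rows>= 0.2
row mm [0.0015, 0.0001, 0.0086] deg [0.02, 4.04, 0.05] rows>= 0.5
row mm [0.0016, 0.0001, 0.0133] deg [0.01, 6.04, 0.05] rows>= 0.7
row mm [0.0019, 0.0001, 0.0178] deg [0.01, 8.04, 0.05] rows>= 0.9
row mm [0.0024, 0.0001, 0.0226] deg [0.01, 10.04, 0.05] rows>= 1.2
```

Call:
drive_tool([
  [0.0,0.0015,0,0.004,0,2,0],
  [0.0,0.0015,0,0.0063,0,3,0],
  [0.0,0.0015,0,0.0086,0,4,0],
  [0.0,0.0016,0,0.011,0,5,0],
  [0.0,0.0016,0,0.0133,0,6,0],
  [0.0,0.0017,0,0.0155,0,7,0],
  [0.0,0.0019,0,0.0178,0,8,0],
  [0.0,0.0019,0,0.0178,0,8,0],
])

```text
clock: 14.15
tool_pos: [0.5836, 0.0369, 0.039]
tool_rot: [[0.988, -0.153, -0.034], [-0.153, -0.988, 0.005], [-0.035, 0.0, -0.999]]
force: [-0.9, -0.5, -2.4]
grip_width: 0.0122
```

```bash
python3 - <<'E'
from h import *
s=ctrl.get_state();print(s["grip_width"],s["force"],*shelfnow(s))
for a in [(.088,.0265,1),(.088,.026,0)]:
    P,R=shelfpose(*a);go(P,R)
E
```

```text
0.01222989594521049 [-0.935  -0.535  -2.4171] rear [0.0877 0.0003 0.0262] front [-0.0422  0.0001  0.0307] tilt 1.9966500740320041
row mm [0.0001, 0.0001, 0.0018] deg [0.01, 1.0, 0.06] rows>= 0.1
row mm [0.0001, 0.0001, 0.0045] deg [0.01, 2.0, 0.06] rows>= 0.2
```

Call:
drive_tool([
  [0.0,0,0,0.0018,0,1,0],
  [0.0,0,0,0.0032,0,1.5,0],
  [0.0,0,0,0.0045,0,2,0],
  [0.0,0,0,0.005,0,2,0],
  [0.0,0,0,0.005,0,2,0],
])

```text
clock: 14.65
tool_pos: [0.5839, 0.0368, 0.0346]
tool_rot: [[0.988, -0.153, -0.0], [-0.153, -0.988, -0.0], [-0.0, 0.0, -1.0]]
force: [-3.3, -0.0, 3.0]
grip_width: 0.0124
```

```bash
python3 - <<'E'
from h import *
s=ctrl.get_state();print(s["grip_width"],s["force"],s["moment"],*shelfnow(s))
E
```

```text
0.012403181700724452 [-3.2732 -0.0036  2.9704] [-0.0319  0.4585 -0.0451] rear [0.0884 0.0002 0.0261] front [-0.0416  0.0001  0.0261] tilt 0.019694076586012826
```

Call:
drive_tool([
  [0.026,0,0,0,0,0,0],
  [0.026,0,0,0,0,0,0],
  [0.026,0,0,0,0,0,0],
  [0.026,0,0,-0.01,0,0,0],
  [0.026,0,0,-0.03,0,0,0],
  [0.026,0,0,-0.07,0,0,0],
  [0.026,0,0,-0.12,0,0,0],
  [0.026,0,0,-0.17,0,0,0],
  [0.026,0,0,-0.22,0,0,0],
  [0.026,0,0,-0.27,0,0,0],
  [0.026,0,0,-0.32,0,0,0],
])

```text
clock: 15.75
tool_pos: [0.5834, 0.0369, 0.3574]
tool_rot: [[0.988, -0.153, 0.002], [-0.153, -0.988, -0.0], [0.002, 0.0, -1.0]]
force: [1.2, -0.1, 0.2]
grip_width: 0.026
```

```bash
python3 - <<'E'
from h import *
s=ctrl.get_state();print(s["tool_pos"],s["joints"]); go([.46,.03,.48],Rdown(81.1),s)
E
```

```text
[0.5834 0.0369 0.3574] [-0.1305  0.0154  1.5826 -0.0001  1.542   0.0233]
row mm [-0.1207, 0.0258, -0.1228] deg [0.07, -0.07, -89.92] rows>= 10.5
```

Call:
drive_tool([
  [0.075,-0.12,0.026,-0.123,0,0,-90],
  [0.075,-0.12,0.026,-0.123,0,0,-90],
  [0.075,-0.12,0.026,-0.123,0,0,-90],
  [0.075,-0.12,0.026,-0.123,0,0,-90],
  [0.075,-0.12,0.026,-0.123,0,0,-90],
  [0.075,-0.12,0.026,-0.123,0,0,-90],
  [0.075,-0.12,0.026,-0.123,0,0,-90],
  [0.075,-0.12,0.026,-0.123,0,0,-90],
  [0.075,-0.12,0.026,-0.123,0,0,-90],
  [0.075,-0.12,0.026,-0.123,0,0,-90],
  [0.075,-0.12,0.026,-0.123,0,0,-90],
  [0.075,-0.12,0.026,-0.123,0,0,-90],
  [0.075,-0.12,0.026,-0.123,0,0,-90],
  [0.075,-0.12,0.026,-0.123,0,0,-90],
])

```text
clock: 17.15
tool_pos: [0.4612, 0.0296, 0.4775]
tool_rot: [[0.154, 0.988, 0.0], [0.988, -0.154, -0.0], [-0.0, 0.0, -1.0]]
force: [-0.0, -0.5, -0.8]
grip_width: 0.075
```

```bash
python3 - <<'E'
from h import *
p,d,c=shot("wrist","w9");W=cloud(d,c);s=ctrl.get_state();print(s["tool_pos"],s["joint_vel"])
np.savez("w9",p=p,d=d,K=c["camera_matrix"],x=c["xyz"],A=c["attitude"])
a=Q[2]
dx=W[...,0]-Q[0];dy=W[...,1]-Q[1]
L=np.stack([np.cos(a)*dx+np.sin(a)*dy,-np.sin(a)*dx+np.cos(a)*dy,W[...,2]+.0014],-1)
for x in np.arange(-.06,.09,.01):
    print(round(x,3),[ (lambda k: round(float(np.median(L[k][:,2]))*1000,1) if k.sum() else None)((abs(L[...,0]-x)<.004)&(abs(L[...,1]-y)<.006)&(L[...,2]<.09)) for y in (-.07,-.04,0,.04,.07)])
m=(abs(L[...,2]-.031)<.003)&(abs(L[...,0]-.02)<.08)&(abs(L[...,1])<.0945)&(L[...,0]<.085)
print("plate extents",np.percentile(L[m],[1,50,99],axis=0))
m2=m&(abs(L[...,0]-.03)<.03);print(np.percentile(L[m2][:,1],[.5,99.5]))
for roi in [(0,0,639,399)]: pass
E
```

```text
[0.4612 0.0296 0.4774] [ 0.0013  0.002   0.0022 -0.0005 -0.0002 -0.0049]
-0.06 [None, None, None, None, None]
-0.05 [22.5, 23.4, 24.3, 23.3, 22.7]
-0.04 [30.4, 30.7, 45.9, 30.5, 30.7]
-0.03 [31.6, 30.7, 57.1, 31.3, 31.3]
-0.02 [31.1, 31.6, 31.9, 31.4, 31.0]
-0.01 [31.3, 31.1, 31.1, 30.7, 31.2]
0.0 [31.3, 30.9, 31.5, 31.1, 31.3]
0.01 [31.1, 31.3, 31.6, 31.2, 31.8]
0.02 [31.6, 31.5, 31.4, 30.8, 31.6]
0.03 [30.8, 30.8, 31.1, 30.8, 31.2]
0.04 [31.2, 31.3, 31.0, 30.8, 31.3]
0.05 [31.2, 31.0, 31.0, 30.8, 30.9]
0.06 [31.3, 31.3, 31.2, 31.1, 31.5]
0.07 [30.9, 31.1, 31.5, 30.7, 30.8]
0.08 [39.5, 40.1, 39.1, 38.8, 39.0]
plate extents [[-0.0499 -0.0832  0.0286]
 [ 0.0151  0.0007  0.0311]
 [ 0.0794  0.0844  0.0334]]
[-0.0832  0.0844]
```

View pics/w9.png

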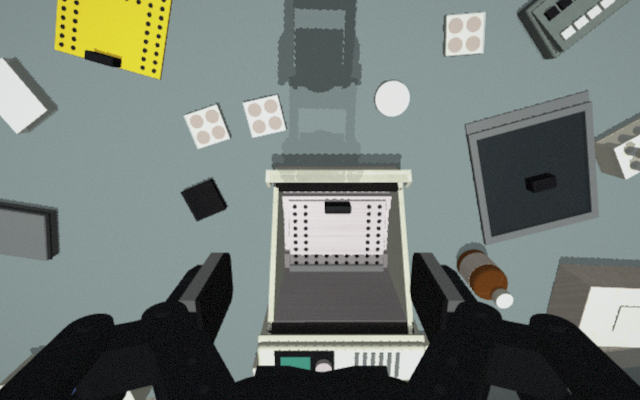

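```bash
python3 - <<'E'
from h import *
f=np.load("w9.npz");d=f["d"];p=f["p"];c={"camera_matrix":f["K"],"xyz":f["x"],"attitude":f["A"]}
for roi in [(178,95,237,155),(237,85,292,145),(438,3,492,62)]:
    print(roi,white_rect(p,c,roi,.0136,180))
print(incw([.0205,.0005,0]),YAW)
E
```

```text
(178, 95, 237, 155) (array([ 0.4201, -0.16  ]), (0.059613353729248045, 0.06020546340942383), 8.82446575164795)
(237, 85, 292, 145) (array([ 0.4182, -0.0611]), (0.05988524627685547, 0.059788536071777344), 3.333360195159912)
(438, 3, 492, 62) (array([0.3432, 0.2744]), (0.059783157348632814, 0.05862784957885742), 85.37826538085938)
[0.6374 0.0289 0.    ] -8.869182072637983
```

```bash
python3 - <<'E'
from h import *
go([.4182,-.0611,.06],Rdown(93.3))
E
```

```text
row mm [-0.0962, -0.0287, 0.4174] deg [0.02, 0.01, -12.16] rows>= 8.6
```

Call:
drive_tool([
  [0.075,-0.096,-0.0287,0.417,0,0,-12.15],
  [0.075,-0.096,-0.0287,0.417,0,0,-12.15],
  [0.075,-0.096,-0.0287,0.417,0,0,-12.15],
  [0.075,-0.096,-0.0287,0.417,0,0,-12.15],
  [0.075,-0.096,-0.0287,0.417,0,0,-12.15],
  [0.075,-0.096,-0.0287,0.417,0,0,-12.15],
  [0.075,-0.096,-0.0287,0.417,0,0,-12.15],
  [0.075,-0.096,-0.0287,0.417,0,0,-12.15],
  [0.075,-0.096,-0.0287,0.417,0,0,-12.15],
  [0.075,-0.096,-0.0287,0.417,0,0,-12.15],
  [0.075,-0.096,-0.0287,0.417,0,0,-12.15],
  [0.075,-0.096,-0.0287,0.417,0,0,-12.15],
])

```text
clock: 18.4
tool_pos: [0.4202, -0.0615, 0.0625]
tool_rot: [[-0.058, 0.998, 0.004], [0.998, 0.058, -0.002], [-0.002, 0.004, -1.0]]
force: [-0.2, 0.2, -0.1]
grip_width: 0.0751
```

```bash
python3 - <<'E'
from h import *
p,d,c=shot("wrist","w10");s=ctrl.get_state();print(s["tool_pos"],s["joint_vel"]);go([.4182,-.0611,.0],Rdown(93.3))
print(white_rect(p,c,(150,60,500,300),.0136,180))
E
```

```text
[ 0.4203 -0.0614  0.0626] [ 0.001  -0.0037  0.0071  0.0002 -0.0041 -0.0029]
row mm [0.0006, -0.0023, 0.0626] deg [0.24, 0.13, 0.06] rows>= 1.3
(array([ 0.4175, -0.0612]), (0.05939979553222656, 0.05898183822631836), 3.4540011882781982)
```

View pics/w10.png

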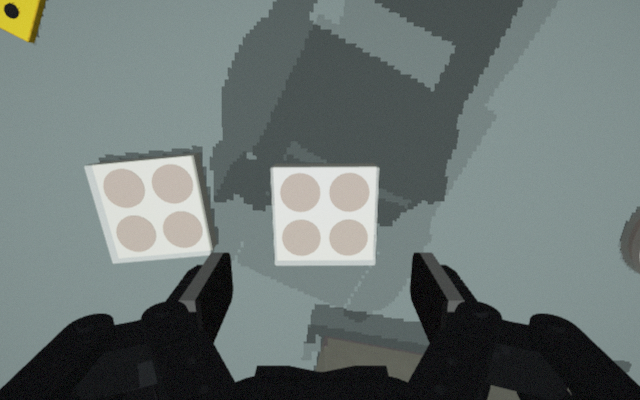

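Call:
drive_tool([
  [0.075,0.0005,-0.0028,0.03,0.2,0.1,0],
  [0.075,0.0005,-0.0028,0.05,0.2,0.1,0],
  [0.075,0.0005,-0.0028,0.06,0.2,0.1,0],
  [0.075,0.0005,-0.0028,0.0625,0.2,0.1,0],
  [0.075,0.0005,-0.0028,0.0625,0.2,0.1,0],
])

```text
clock: 18.95
tool_pos: [0.4163, -0.0609, -0.0014]
tool_rot: [[-0.058, 0.998, -0.002], [0.998, 0.058, 0.001], [0.001, -0.002, -1.0]]
force: [0.7, 0.5, -0.8]
grip_width: 0.0749
```

Call:
drive_tool([
  [0.05,0,0,0,0,0,0],
  [0.05,0,0,0,0,0,0],
  [0.05,0,0,0,0,0,0],
  [0.05,0,0,0,0,0,0],
  [0.05,0,0,0,0,0,0],
], force=40)

```text
clock: 19.45
tool_pos: [0.4167, -0.0611, -0.0008]
tool_rot: [[-0.058, 0.998, -0.001], [0.998, 0.058, 0.0], [0.001, -0.001, -1.0]]
force: [-1.4, -0.0, 5.3]
grip_width: 0.059
```

Call:
drive_tool([
  [0.05,0,0,-0.02,0,0,0],
  [0.05,0,0,-0.06,0,0,0],
  [0.05,0,0,-0.11,0,0,0],
  [0.05,0,0,-0.16,0,0,0],
  [0.05,0,0,-0.21,0,0,0],
  [0.05,0,0,-0.26,0,0,0],
  [0.05,0,0,-0.26,0,0,0],
  [0.05,0,0,-0.26,0,0,0],
])

```text
clock: 20.25
tool_pos: [0.4169, -0.0612, 0.2593]
tool_rot: [[-0.058, 0.998, -0.0], [0.998, 0.058, -0.0], [-0.0, -0.0, -1.0]]
force: [-0.0, -0.4, -0.7]
grip_width: 0.0588
```

```bash
python3 - <<'E'
from h import *
s=ctrl.get_state();W=incw([.0195,.0005,.25]);go(W,Rdown(81.13),s);print(s["grip_width"])
p,d,c=shot("wrist","w11")
E
```

```text
row mm [0.0773, 0.2244, 0.0092] deg [-0.0, 0.01, 12.2] rows>= 4.8
0.058837944231027936
```

View pics/w11.png

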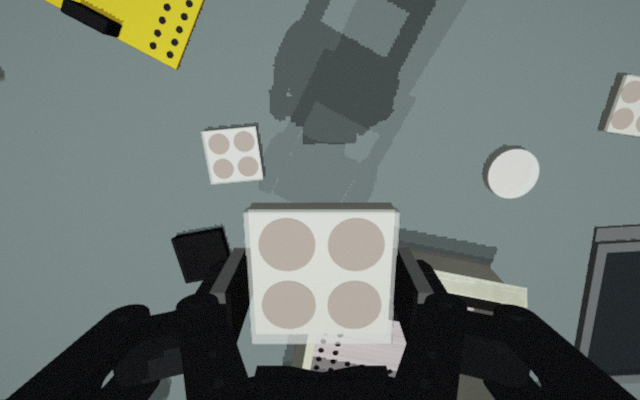

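Call:
drive_tool([
  [0.05,0.077,0.2244,0.009,0,0,12.2],
  [0.05,0.077,0.2244,0.009,0,0,12.2],
  [0.05,0.077,0.2244,0.009,0,0,12.2],
  [0.05,0.077,0.2244,0.009,0,0,12.2],
  [0.05,0.077,0.2244,0.009,0,0,12.2],
  [0.05,0.077,0.2244,0.009,0,0,12.2],
  [0.05,0.077,0.2244,0.009,0,0,12.2],
  [0.05,0.077,0.2244,0.009,0,0,12.2],
])

```text
clock: 21.1
tool_pos: [0.6345, 0.0287, 0.2466]
tool_rot: [[0.155, 0.988, -0.006], [0.988, -0.155, 0.002], [0.001, -0.007, -1.0]]
force: [-1.0, -0.6, -0.3]
grip_width: 0.059
```

```bash
cat >> h.py <<'E'
def held_dish():
    p,d,c=shot("wrist");s=ctrl.get_state();W=cloud(d,c);L=(W-s["tool_pos"])@s["tool_rot"]
    m=(L[...,2]>-.035)&(L[...,2]<.004)&(abs(L[...,0])<.03)&(abs(L[...,1])<.036)&(p.min(-1)>140)
    X=L[m];A=np.c_[X[:,:2],np.ones(len(X))];k=np.linalg.lstsq(A,X[:,2],rcond=None)[0]
    r=X[:,2]-A@k;X=X[abs(r)<.002];A=np.c_[X[:,:2],np.ones(len(X))];k=np.linalg.lstsq(A,X[:,2],rcond=None)[0]
    (cx,cy),(a,b),ang=cv2.minAreaRect((X[:,:2]*1000).astype(np.float32))
    print("n",len(X),"tilt deg about",np.degrees(k[:2]),"top z",k[2],"centre mm",round(cx,1),round(cy,1),"size",round(a,1),round(b,1),"ang",round(ang,1))
E
python3 - <<'E'
from h import *
held_dish();s=ctrl.get_state();print(s["tool_pos"],s["grip_width"])
go(incw([.0195,.0005,.05]),Rdown(81.13),s)
E
```

```text
n 19266 tilt deg about [ 0.0318 -0.0968] top z -0.013744335908843875 centre mm -0.7 0.7 size 58.7 60.3 ang 0.1
[0.6347 0.0285 0.2474] 0.05905687302092193
row mm [0.0006, 0.0027, 0.1974] deg [-0.3, -0.04, -0.04] rows>= 3.9
```

Call:
drive_tool([
  [0.05,0.0006,0.0027,0.04,-0.3,0,0],
  [0.05,0.0006,0.0027,0.09,-0.3,0,0],
  [0.05,0.0006,0.0027,0.14,-0.3,0,0],
  [0.05,0.0006,0.0027,0.175,-0.3,0,0],
  [0.05,0.0006,0.0027,0.195,-0.3,0,0],
  [0.05,0.0006,0.0027,0.197,-0.3,0,0],
  [0.05,0.0006,0.0027,0.197,-0.3,0,0],
])

```text
clock: 21.85
tool_pos: [0.6378, 0.029, 0.0518]
tool_rot: [[0.155, 0.988, 0.002], [0.988, -0.155, 0.0], [0.001, 0.002, -1.0]]
force: [-0.2, 0.4, -0.4]
grip_width: 0.0588
```

```bash
python3 - <<'E'
from h import *
s=ctrl.get_state();print(winc(s["tool_pos"]),s["grip_width"],s["force"])
go(incw([.0195,.0005,.0305]),Rdown(81.13),s)
E
```

```text
[0.0208 0.0006 0.0518] 0.05881146213673593 [-0.2366  0.3751 -0.3732]
row mm [-0.0002, -0.0013, 0.0213] deg [0.11, -0.05, -0.04] rows>= 0.4
```

Call:
drive_tool([
  [0.05,0,-0.0013,0.01,0.1,0,0],
  [0.05,0,-0.0013,0.016,0.1,0,0],
  [0.05,0,-0.0013,0.02,0.1,0,0],
  [0.05,0,-0.0013,0.0215,0.1,0,0],
  [0.05,0,-0.0013,0.0215,0.1,0,0],
])

```text
clock: 22.35
tool_pos: [0.6368, 0.0296, 0.0303]
tool_rot: [[0.154, 0.988, -0.0], [0.988, -0.154, 0.001], [0.001, -0.001, -1.0]]
force: [-1.8, -0.6, 4.7]
grip_width: 0.0591
```

```bash
python3 - <<'E'
from h import *
s=ctrl.get_state();print(winc(s["tool_pos"]),s["grip_width"],s["force"])
E
```

```text
[0.0198 0.0012 0.0303] 0.059085448547618866 [-1.8028 -0.6409  4.6768]
```

Call:
drive_tool([
  [0.07,0,0,0,0,0,0],
  [0.07,0,0,0,0,0,0],
  [0.07,0,0,0,0,0,0],
  [0.07,0,0,-0.01,0,0,0],
  [0.07,0,0,-0.04,0,0,0],
  [0.07,0,0,-0.09,0,0,0],
  [0.07,0,0,-0.14,0,0,0],
  [0.07,0,0,-0.19,0,0,0],
  [0.07,0,0,-0.24,0,0,0],
  [0.07,0,0,-0.26,0,0,0],
  [0.07,0,0,-0.26,0,0,0],
])

```text
clock: 23.45
tool_pos: [0.6387, 0.0292, 0.2958]
tool_rot: [[0.154, 0.988, 0.01], [0.988, -0.154, -0.0], [0.001, 0.01, -1.0]]
force: [0.7, -0.2, -0.1]
grip_width: 0.0698
```

```bash
python3 - <<'E'
from h import *
p,d,c=shot("wrist","w12");s=ctrl.get_state()
ctr,sz,ang=white_rect(p,c,(230,180,420,320),.0446,180)
print(ctr,winc(np.r_[ctr,0]),sz,ang,s["tool_pos"])
go([.4201,-.160,.06],Rdown(98.8),s)
E
```

```text
[ 0.8249 -0.0011] [ 0.2104 -0.0002  0.    ] (0.217135498046875, 0.016155170440673827) 81.03530883789062 [0.6374 0.0293 0.2922]
row mm [-0.2208, -0.1865, 0.2312] deg [0.25, -0.02, -17.66] rows>= 7.4
```

View pics/w12.png

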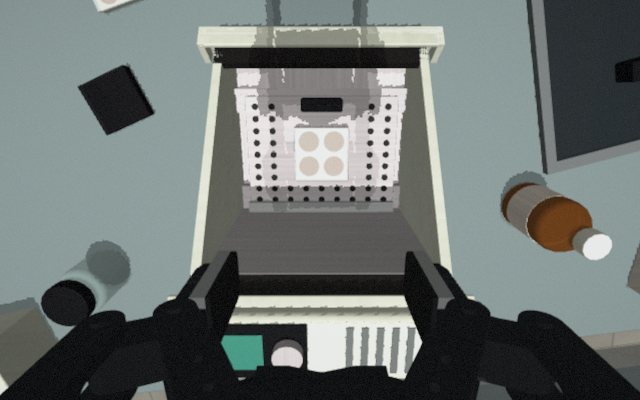

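```bash
python3 - <<'E'
from h import *
import cv2
p=cv2.imread("pics/w12.png");c=ctrl.get_calibration("wrist");s=ctrl.get_state()
# (arm stands as then)
g=p.min(-1);print(g[155,285:360:3],g[120:190:3,322])
m=np.zeros((400,640),np.uint8);m[115:190,285:360]=(cv2.cvtColor(p,cv2.COLOR_BGR2HSV)[115:190,285:360,1]<9)&(p[115:190,285:360].min(-1)>215)
cs,_=cv2.findContours(m,0,1);k=max(cs,key=cv2.contourArea)[:,0];print(cv2.boundingRect(k))
w=ray_z(k,c,.0446)[:,:2]; L=np.array([winc(np.r_[a,0])[:2] for a in w]);print(cv2.minAreaRect((L*1000).astype(np.float32)))
E
```

```text
[198 201 202 211 234 234 235 236 231 234 234 234 235 234 233 235 231 235
 236 234 235 206 204 203 204] [146 149 128 232 235 235 234 234 234 234 235 235 235 235 234 235 234 233
 235 234 205 207  97  16]
(285, 117, 64, 63)
((11.629058837890625, -5.0564117431640625), (68.74419403076172, 68.34437561035156), 89.9350814819336)
```

Call:
drive_tool([
  [0.075,-0.02,-0.05,-0.02,0,0,0],
  [0.075,-0.04,-0.1,-0.02,0,0,0],
  [0.075,-0.2208,-0.1865,0.2,0,0,-17.7],
  [0.075,-0.2208,-0.1865,0.23,0.25,0,-17.7],
  [0.075,-0.2208,-0.1865,0.23,0.25,0,-17.7],
  [0.075,-0.2208,-0.1865,0.23,0.25,0,-17.7],
  [0.075,-0.2208,-0.1865,0.23,0.25,0,-17.7],
  [0.075,-0.2208,-0.1865,0.23,0.25,0,-17.7],
  [0.075,-0.2208,-0.1865,0.23,0.25,0,-17.7],
  [0.075,-0.2208,-0.1865,0.23,0.25,0,-17.7],
  [0.075,-0.2208,-0.1865,0.23,0.25,0,-17.7],
  [0.075,-0.2208,-0.1865,0.23,0.25,0,-17.7],
  [0.075,-0.2208,-0.1865,0.23,0.25,0,-17.7],
])

```text
clock: 24.8
tool_pos: [0.4196, -0.1597, 0.0606]
tool_rot: [[-0.155, 0.988, -0.002], [0.988, 0.155, -0.001], [-0.0, -0.002, -1.0]]
force: [-0.1, -0.3, 0.4]
grip_width: 0.0751
```

```bash
python3 - <<'E'
from h import *
p,d,c=shot("wrist","w13");s=ctrl.get_state();print(s["tool_pos"],s["joint_vel"])
r=white_rect(p,c,(200,60,440,300),.0136,180);print(r);go(np.r_[r[0],0],Rdown(90+r[2]))
E
```

```text
[ 0.4195 -0.1597  0.0605] [-0.0046  0.0013  0.0039  0.     -0.0021 -0.0008]
(array([ 0.4196, -0.1606]), (0.0592573356628418, 0.05906545639038086), 8.86189079284668)
row mm [-0.0009, 0.0001, 0.0605] deg [-0.15, 0.0, 0.05] rows>= 1.2
```

View pics/w13.png

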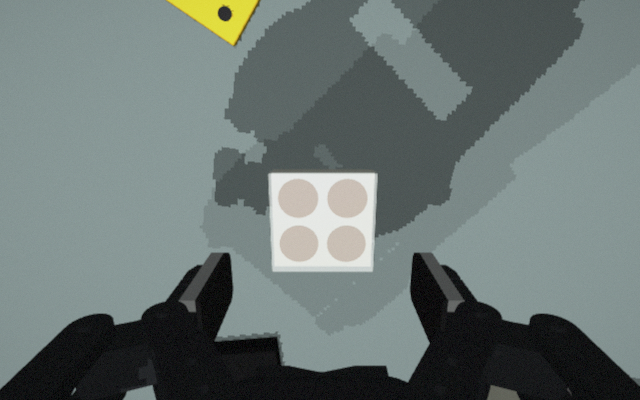

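Call:
drive_tool([
  [0.075,-0.0009,0,0.03,0,0,0],
  [0.075,-0.0009,0,0.05,0,0,0],
  [0.075,-0.0009,0,0.058,0,0,0],
  [0.075,-0.0009,0,0.0605,0,0,0],
  [0.075,-0.0009,0,0.0605,0,0,0],
])

```text
clock: 25.35
tool_pos: [0.4188, -0.1608, -0.0005]
tool_rot: [[-0.154, 0.988, -0.004], [0.988, 0.154, 0.0], [0.001, -0.004, -1.0]]
force: [0.5, 0.3, 0.1]
grip_width: 0.075
```

Call:
drive_tool([
  [0.05,0,0,0,0,0,0],
  [0.05,0,0,0,0,0,0],
  [0.05,0,0,0,0,0,0],
  [0.05,0,0,0,0,0,0],
  [0.05,0,0,-0.005,0,0,0],
  [0.05,0,0,-0.04,0,0,0],
  [0.05,0,0,-0.09,0,0,0],
  [0.05,0,0,-0.14,0,0,0],
  [0.05,0,0,-0.19,0,0,0],
  [0.05,0,0,-0.24,0,0,0],
  [0.05,0,0,-0.26,0,0,0],
  [0.05,0,0,-0.26,0,0,0],
], force=40)

```text
clock: 26.55
tool_pos: [0.421, -0.162, 0.2634]
tool_rot: [[-0.154, 0.988, 0.003], [0.988, 0.154, -0.004], [-0.005, 0.002, -1.0]]
force: [-0.0, 0.6, -1.2]
grip_width: 0.0589
```

```bash
python3 - <<'E'
from h import *
held_dish();s=ctrl.get_state();print(s["tool_pos"],s["grip_width"])
go(incw([.0195,.0005,.25]),Rdown(81.13),s)
E
```

```text
n 18737 tilt deg about [ 0.2031 -0.4154] top z -0.01654800628660468 centre mm -1.2 1.5 size 61.4 57.6 ang 90.0
[ 0.4198 -0.1612  0.2603] 0.05904327328439775
row mm [0.1547, 0.2433, 0.0097] deg [-0.1, 0.07, 17.7] rows>= 5.8
```

Call:
drive_tool([
  [0.05,0.1547,0.2433,0.009,0,0,17.7],
  [0.05,0.1547,0.2433,0.009,0,0,17.7],
  [0.05,0.1547,0.2433,0.009,0,0,17.7],
  [0.05,0.1547,0.2433,0.009,0,0,17.7],
  [0.05,0.1547,0.2433,0.009,0,0,17.7],
  [0.05,0.1547,0.2433,0.009,0,0,17.7],
  [0.05,0.1547,0.2433,0.009,0,0,17.7],
  [0.05,0.1547,0.2433,0.009,0,0,17.7],
  [0.05,0.1547,0.2433,0.009,0,0,17.7],
  [0.05,0.1547,0.2433,0.009,0,0,17.7],
  [0.05,0.1547,0.2433,0.009,0,0,17.7],
])

```text
clock: 27.7
tool_pos: [0.6355, 0.0284, 0.2494]
tool_rot: [[0.156, 0.988, -0.004], [0.988, -0.156, 0.001], [0.0, -0.004, -1.0]]
force: [0.2, -0.3, -1.1]
grip_width: 0.0584
```

```bash
python3 - <<'E'
from h import *
held_dish();s=ctrl.get_state();print(winc(s["tool_pos"]),s["grip_width"])
go(incw([.0198,.001,.066]),Rdown(81.13),s)
E
```

```text
n 18949 tilt deg about [ 0.0173 -0.2096] top z -0.013270204712139721 centre mm -0.7 0.5 size 58.6 60.6 ang 0.0
[ 0.0187 -0.0001  0.2495] 0.059149381448194725
row mm [0.0011, 0.0018, 0.1835] deg [-0.23, -0.01, -0.07] rows>= 3.7
```

Call:
drive_tool([
  [0.05,0.0011,0.002,0.04,-0.2,0,0],
  [0.05,0.0011,0.002,0.09,-0.2,0,0],
  [0.05,0.0011,0.002,0.14,-0.2,0,0],
  [0.05,0.0011,0.002,0.175,-0.2,0,0],
  [0.05,0.0011,0.002,0.183,-0.2,0,0],
  [0.05,0.0011,0.002,0.183,-0.2,0,0],
  [0.05,0.0011,0.002,0.183,-0.2,0,0],
])

```text
clock: 28.45
tool_pos: [0.6393, 0.0298, 0.069]
tool_rot: [[0.154, 0.988, 0.003], [0.988, -0.154, -0.0], [0.0, 0.003, -1.0]]
force: [-0.9, 0.4, 0.3]
grip_width: 0.0589
```

```bash
python3 - <<'E'
from h import *
s=ctrl.get_state();print(winc(s["tool_pos"]),s["grip_width"],s["force"])
go(incw([.020,.0012,.0457]),Rdown(81.13),s)
E
```

```text
[0.0222 0.0018 0.069 ] 0.05891233352329424 [-0.928   0.4121  0.3444]
row mm [-0.0006, -0.0022, 0.0233] deg [0.2, -0.02, -0.01] rows>= 0.5
```

Call:
drive_tool([
  [0.05,-0.0005,-0.0022,0.01,0.1,0,0],
  [0.05,-0.0005,-0.0022,0.016,0.1,0,0],
  [0.05,-0.0005,-0.0022,0.019,0.1,0,0],
  [0.05,-0.0005,-0.0022,0.02,0.1,0,0],
  [0.05,-0.0005,-0.0022,0.02,0.1,0,0],
])

```text
clock: 28.95
tool_pos: [0.6352, 0.0301, 0.0464]
tool_rot: [[0.154, 0.988, -0.002], [0.988, -0.154, 0.001], [0.0, -0.002, -1.0]]
force: [-1.4, -0.3, 0.8]
grip_width: 0.0587
```

```bash
python3 - <<'E'
from h import *
s=ctrl.get_state();print(winc(s["tool_pos"]),s["grip_width"],s["force"])
go(incw([.0198,.0012,.0457]),Rdown(81.13),s)
E
```

```text
[0.0181 0.0014 0.0464] 0.058726518852190004 [-1.4071 -0.3113  0.8003]
row mm [-0.0002, 0.0017, 0.0006] deg [-0.14, -0.01, 0.01] rows>= 0.0
```

Call:
drive_tool([
  [0.05,0,0.001,-0.001,0,0,0],
  [0.05,0,0.001,-0.001,0,0,0],
  [0.05,0,0.001,-0.001,0,0,0],
  [0.05,0,0.001,-0.001,0,0,0],
])

```text
clock: 29.35
tool_pos: [0.6361, 0.03, 0.0471]
tool_rot: [[0.154, 0.988, -0.003], [0.988, -0.154, 0.001], [0.0, -0.003, -1.0]]
force: [0.7, -0.2, 0.0]
grip_width: 0.059
```

```bash
python3 - <<'E'
from h import *
s=ctrl.get_state();print(winc(s["tool_pos"]),s["grip_width"],s["force"],s["joint_vel"])
go(incw([.0200,.0012,.0455]),Rdown(81.13),s)
E
```

```text
[0.019  0.0014 0.0471] 0.05897541853258606 [ 0.6508 -0.2428  0.0155] [ 0.0002  0.0006  0.0005  0.0024 -0.0006 -0.0013]
row mm [-0.0002, 0.001, 0.0016] deg [-0.16, -0.01, 0.0] rows>= 0.0
```

Call:
drive_tool([
  [0.05,0,0.001,0.001,-0.1,0,0],
  [0.05,0,0.001,0.002,-0.1,0,0],
  [0.05,0,0.001,0.002,-0.1,0,0],
  [0.05,0,0.001,0.002,-0.1,0,0],
])

```text
clock: 29.75
tool_pos: [0.637, 0.0299, 0.0463]
tool_rot: [[0.154, 0.988, -0.002], [0.988, -0.154, 0.0], [0.0, -0.002, -1.0]]
force: [-5.2, 0.7, 8.1]
grip_width: 0.0589
```

```bash
python3 - <<'E'
from h import *
s=ctrl.get_state();print(winc(s["tool_pos"]),s["grip_width"],s["force"],s["joint_vel"])
E
```

```text
[0.0199 0.0014 0.0463] 0.0589032054748906 [-5.2469  0.6541  8.1087] [ 0.0029 -0.0019 -0.      0.0007 -0.0007 -0.0006]
```

Call:
drive_tool([
  [0.05,0,0,-0.0008,0,0,0],
  [0.07,0,0,-0.0008,0,0,0],
  [0.07,0,0,-0.0008,0,0,0],
  [0.07,0,0,-0.0008,0,0,0],
  [0.07,0,0,-0.01,0,0,0],
  [0.07,0,0,-0.04,0,0,0],
  [0.07,0,0,-0.09,0,0,0],
  [0.07,0,0,-0.14,0,0,0],
  [0.07,0,0,-0.19,0,0,0],
  [0.07,0,0,-0.24,0,0,0],
  [0.07,0,0,-0.25,0,0,0],
  [0.07,0,0,-0.25,0,0,0],
  [0.07,0,0,-0.25,0,0,0],
])

```text
clock: 31.05
tool_pos: [0.6366, 0.0298, 0.2936]
tool_rot: [[0.154, 0.988, -0.003], [0.988, -0.154, 0.001], [0.0, -0.003, -1.0]]
force: [-0.2, 0.5, -0.4]
grip_width: 0.0702
```

```bash
python3 - <<'E'
from h import *
p,d,c=shot("wrist");s=ctrl.get_state();crop(p,(240,60,400,210),"w14",5)
W=cloud(d,c);a=Q[2];dx=W[...,0]-Q[0];dy=W[...,1]-Q[1]
L=np.stack([np.cos(a)*dx+np.sin(a)*dy,-np.sin(a)*dx+np.cos(a)*dy,W[...,2]+.0014],-1)
for h in (.061,.046):
    m=(abs(L[...,2]-h)<.004)&(abs(L[...,0]-.02)<.04)&(abs(L[...,1])<.04);X=L[m]
    A=np.c_[X[:,:2],np.ones(len(X))];k=np.linalg.lstsq(A,X[:,2],rcond=None)[0]
    print(h,m.sum(),cv2.minAreaRect((X[:,:2]*1000).astype(np.float32)),np.degrees(k[:2]),np.median(X[:,2]))
print(s["tool_pos"])
go([.3432,.2744,.10],Rdown(85.4),s)
E
```

```text
0.061 3059 ((20.510921478271484, 0.610748291015625), (60.04826354980469, 59.11821365356445), 89.9543685913086) [-0.0244  0.0041] 0.061090998050857756
0.046 109 ((-8.667742729187012, -0.019414901733398438), (1.3253651857376099, 58.68855285644531), 0.0058971974067389965) [37.5066 -0.009 ] 0.04572921021979991
[0.6362 0.0299 0.2925]
row mm [0.1964, -0.3262, 0.1942] deg [-0.3, -0.01, -4.27] rows>= 8.5
```

View pics/w14.png

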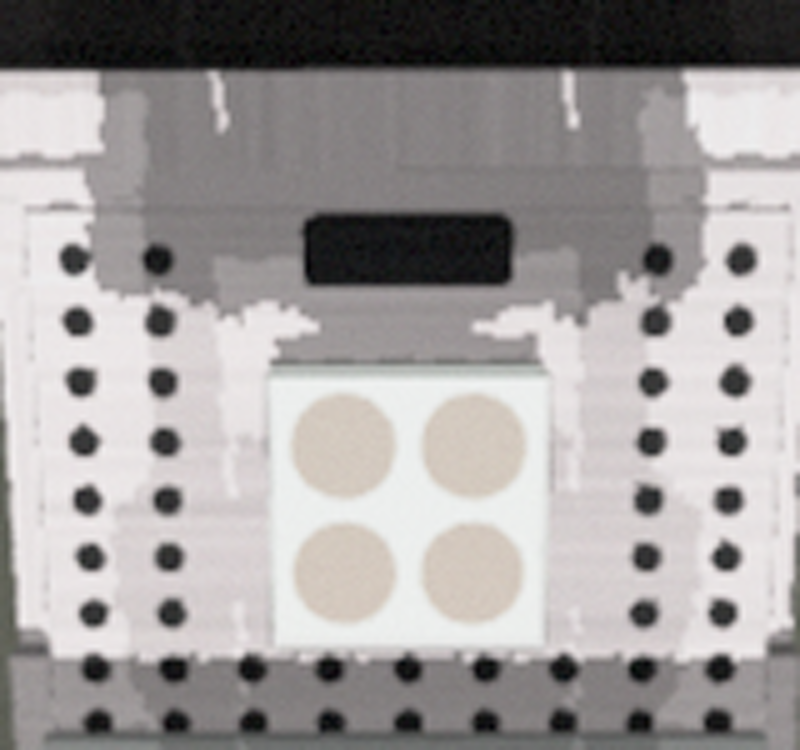

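Call:
drive_tool([
  [0.075,0.1964,-0.3262,0.1942,0,0,-4.27],
  [0.075,0.1964,-0.3262,0.1942,0,0,-4.27],
  [0.075,0.1964,-0.3262,0.1942,0,0,-4.27],
  [0.075,0.1964,-0.3262,0.1942,0,0,-4.27],
  [0.075,0.1964,-0.3262,0.1942,0,0,-4.27],
  [0.075,0.1964,-0.3262,0.1942,0,0,-4.27],
  [0.075,0.1964,-0.3262,0.1942,0,0,-4.27],
  [0.075,0.1964,-0.3262,0.1942,0,0,-4.27],
  [0.075,0.1964,-0.3262,0.1942,0,0,-4.27],
  [0.075,0.1964,-0.3262,0.1942,0,0,-4.27],
  [0.075,0.1964,-0.3262,0.1942,0,0,-4.27],
  [0.075,0.1964,-0.3262,0.1942,0,0,-4.27],
  [0.075,0.1964,-0.3262,0.1942,0,0,-4.27],
])

```text
clock: 32.4
tool_pos: [0.3463, 0.2737, 0.1018]
tool_rot: [[0.082, 0.997, -0.0], [0.997, -0.082, 0.001], [0.001, -0.0, -1.0]]
force: [-0.1, 1.2, -0.2]
grip_width: 0.0747
```

```bash
python3 - <<'E'
from h import *
p,d,c=shot("wrist","w15");s=ctrl.get_state();print(s["tool_pos"],s["joint_vel"],s["joints"])
r=white_rect(p,c,(200,60,440,300),.0136,180);print(r);go(np.r_[r[0],0],Rdown(r[2] if r[2]>45 else r[2]+90))
E
```

```text
[0.3462 0.2737 0.1018] [ 0.0028 -0.0015  0.0017  0.0014  0.0021  0.0005] [ 0.4107 -0.089   2.1702  0.0007  1.0602 -1.0786]
(array([0.342 , 0.2745]), (0.05905900192260742, 0.05900888061523438), 85.25128173828125)
row mm [0.0003, -0.0043, 0.1018] deg [-0.0, -0.04, 0.06] rows>= 2.0
```

View pics/w15.png

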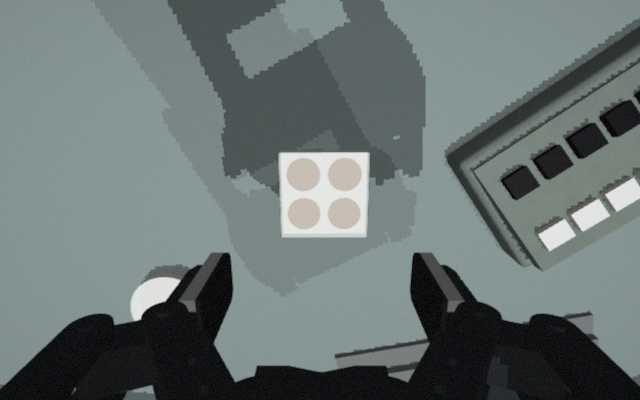

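Call:
drive_tool([
  [0.075,0.0003,-0.0043,0.04,0,0,0],
  [0.075,0.0003,-0.0043,0.075,0,0,0],
  [0.075,0.0003,-0.0043,0.095,0,0,0],
  [0.075,0.0003,-0.0043,0.1,0,0,0],
  [0.075,0.0003,-0.0043,0.102,0,0,0],
  [0.075,0.0003,-0.0043,0.102,0,0,0],
  [0.075,0.0003,-0.0043,0.102,0,0,0],
])

```text
clock: 33.15
tool_pos: [0.342, 0.2753, 0.0006]
tool_rot: [[0.08, 0.997, 0.002], [0.997, -0.08, 0.001], [0.002, 0.001, -1.0]]
force: [1.0, -0.2, 0.2]
grip_width: 0.0749
```

Call:
drive_tool([
  [0.05,0,0,0,0,0,0],
  [0.05,0,0,0,0,0,0],
  [0.05,0,0,0,0,0,0],
  [0.05,0,0,0,0,0,0],
  [0.05,0,0,-0.005,0,0,0],
  [0.05,0,0,-0.04,0,0,0],
  [0.05,0,0,-0.09,0,0,0],
  [0.05,0,0,-0.14,0,0,0],
  [0.05,0,0,-0.19,0,0,0],
  [0.05,0,0,-0.24,0,0,0],
  [0.05,0,0,-0.29,0,0,0],
  [0.05,0,0,-0.29,0,0,0],
  [0.05,0,0,-0.29,0,0,0],
], force=40)

```text
clock: 34.45
tool_pos: [0.3413, 0.2749, 0.2907]
tool_rot: [[0.08, 0.997, 0.002], [0.997, -0.08, 0.002], [0.002, 0.002, -1.0]]
force: [-0.2, -0.0, -1.1]
grip_width: 0.0593
```

```bash
python3 - <<'E'
from h import *
held_dish();s=ctrl.get_state();print(s["tool_pos"],s["grip_width"])
go(incw([.0198,.0012,.27]),Rdown(81.13),s)
E
```

```text
n 18699 tilt deg about [ 0.0356 -0.2361] top z -0.015122662835223724 centre mm -0.4 1.4 size 60.9 59.2 ang 90.0
[0.3405 0.2745 0.2887] 0.05879083760876346
row mm [-0.2203, 0.3151, 0.0182] deg [-0.1, 0.01, 4.28] rows>= 7.7
```

Call:
drive_tool([
  [0.05,-0.2203,0.3151,0.018,0,0,4.28],
  [0.05,-0.2203,0.3151,0.018,0,0,4.28],
  [0.05,-0.2203,0.3151,0.018,0,0,4.28],
  [0.05,-0.2203,0.3151,0.018,0,0,4.28],
  [0.05,-0.2203,0.3151,0.018,0,0,4.28],
  [0.05,-0.2203,0.3151,0.018,0,0,4.28],
  [0.05,-0.2203,0.3151,0.018,0,0,4.28],
  [0.05,-0.2203,0.3151,0.018,0,0,4.28],
  [0.05,-0.2203,0.3151,0.018,0,0,4.28],
  [0.05,-0.2203,0.3151,0.018,0,0,4.28],
  [0.05,-0.2203,0.3151,0.018,0,0,4.28],
  [0.05,-0.2203,0.3151,0.018,0,0,4.28],
  [0.05,-0.2203,0.3151,0.018,0,0,4.28],
])

```text
clock: 35.8
tool_pos: [0.6369, 0.0307, 0.2711]
tool_rot: [[0.153, 0.988, -0.001], [0.988, -0.153, 0.0], [0.0, -0.001, -1.0]]
force: [0.1, -1.0, -0.7]
grip_width: 0.0588
```

```bash
python3 - <<'E'
from h import *
held_dish();s=ctrl.get_state();print(winc(s["tool_pos"]),s["grip_width"])
go(incw([.0200,.0012,.082]),Rdown(81.13),s)
E
```

```text
n 19047 tilt deg about [ 0.1099 -0.0247] top z -0.012963319453285585 centre mm -0.6 0.7 size 61.1 59.1 ang 89.7
[0.0198 0.0022 0.2712] 0.05889774822186964
row mm [-0.001, 0.0004, 0.1892] deg [-0.04, -0.01, 0.05] rows>= 3.8
```

Call:
drive_tool([
  [0.05,-0.001,0.0004,0.04,0,0,0],
  [0.05,-0.001,0.0004,0.09,0,0,0],
  [0.05,-0.001,0.0004,0.14,0,0,0],
  [0.05,-0.001,0.0004,0.17,0,0,0],
  [0.05,-0.001,0.0004,0.187,0,0,0],
  [0.05,-0.001,0.0004,0.187,0,0,0],
  [0.05,-0.001,0.0004,0.187,0,0,0],
  [0.05,-0.001,0.0004,0.187,0,0,0],
  [0.05,-0.001,0.0004,0.187,0,0,0],
])

```text
clock: 36.75
tool_pos: [0.639, 0.0287, 0.0864]
tool_rot: [[0.154, 0.988, 0.003], [0.988, -0.154, -0.0], [0.0, 0.003, -1.0]]
force: [0.9, 0.6, 0.1]
grip_width: 0.0593
```

```bash
python3 - <<'E'
from h import *
s=ctrl.get_state();print(winc(s["tool_pos"]),s["grip_width"],s["force"])
go(incw([.020,.0012,.0645]),Rdown(81.13),s)
E
```

```text
[0.0221 0.0006 0.0864] 0.05927003415820104 [0.9047 0.6198 0.0665]
row mm [0.0006, -0.0022, 0.0219] deg [0.18, -0.01, -0.01] rows>= 0.4
```

Call:
drive_tool([
  [0.05,0.0006,-0.001,0.008,0.1,0,0],
  [0.05,0.0006,-0.001,0.015,0.1,0,0],
  [0.05,0.0006,-0.001,0.02,0.1,0,0],
  [0.05,0.0006,-0.001,0.02,0.1,0,0],
  [0.05,0.0006,-0.001,0.02,0.1,0,0],
])

```text
clock: 37.25
tool_pos: [0.6364, 0.0297, 0.0635]
tool_rot: [[0.154, 0.988, -0.003], [0.988, -0.154, 0.001], [0.0, -0.003, -1.0]]
force: [-0.1, 0.7, -1.1]
grip_width: 0.0588
```

```bash
python3 - <<'E'
from h import *
s=ctrl.get_state();print(winc(s["tool_pos"]),s["grip_width"],s["force"])
go(incw([.020,.0012,.0625]),Rdown(81.13),s)
E
```

```text
[0.0193 0.0011 0.0635] 0.05884176354177142 [-0.1337  0.6619 -1.1316]
row mm [0.0001, 0.0007, 0.001] deg [-0.2, -0.01, -0.01] rows>= 0.0
```

Call:
drive_tool([
  [0.05,0,0.0007,0.0007,-0.1,0,0],
  [0.05,0,0.0007,0.0014,-0.1,0,0],
  [0.05,0,0.0007,0.002,-0.1,0,0],
  [0.05,0,0.0007,0.0024,-0.1,0,0],
  [0.05,0,0.0007,0.0024,-0.1,0,0],
])

```text
clock: 37.75
tool_pos: [0.6373, 0.0295, 0.0618]
tool_rot: [[0.154, 0.988, -0.001], [0.988, -0.154, 0.0], [0.0, -0.001, -1.0]]
force: [-0.4, 0.2, 1.4]
grip_width: 0.0585
```

```bash
python3 - <<'E'
from h import *
s=ctrl.get_state();print(winc(s["tool_pos"]),s["grip_width"],s["force"])
E
```

```text
[0.0203 0.0011 0.0618] 0.058538126990740263 [-0.3787  0.1694  1.4441]
```

Call:
drive_tool([
  [0.05,0,0,0.0007,0,0,0],
  [0.05,0,0,0.0007,0,0,0],
  [0.07,0,0,0.0005,0,0,0],
  [0.07,0,0,0.0005,0,0,0],
  [0.07,0,0,0.0005,0,0,0],
  [0.07,0,0,-0.01,0,0,0],
  [0.07,0,0,-0.04,0,0,0],
  [0.07,0,0,-0.09,0,0,0],
  [0.07,0,0,-0.14,0,0,0],
  [0.07,0,0,-0.19,0,0,0],
  [0.07,0,0,-0.24,0,0,0],
  [0.07,0,0,-0.24,0,0,0],
  [0.07,0,0,-0.24,0,0,0],
])

```text
clock: 39.05
tool_pos: [0.6382, 0.0294, 0.3042]
tool_rot: [[0.154, 0.988, 0.003], [0.988, -0.154, -0.0], [0.0, 0.003, -1.0]]
force: [0.3, 0.4, -1.1]
grip_width: 0.0697
```

```bash
python3 - <<'E'
from h import *
p,d,c=shot("wrist");s=ctrl.get_state();crop(p,(240,60,400,210),"w16",5)
W=cloud(d,c);a=Q[2];dx=W[...,0]-Q[0];dy=W[...,1]-Q[1]
L=np.stack([np.cos(a)*dx+np.sin(a)*dy,-np.sin(a)*dx+np.cos(a)*dy,W[...,2]+.0014],-1)
for h in (.076,):
    m=(abs(L[...,2]-h)<.004)&(abs(L[...,0]-.02)<.04)&(abs(L[...,1])<.04);X=L[m]
    A=np.c_[X[:,:2],np.ones(len(X))];k=np.linalg.lstsq(A,X[:,2],rcond=None)[0]
    print(h,m.sum(),cv2.minAreaRect((X[:,:2]*1000).astype(np.float32)),np.degrees(k[:2]),np.median(X[:,2]))
print(s["tool_pos"])
shot("top","t16");shot("side","s16")
E
```

```text
0.076 3190 ((21.049205780029297, 0.24897193908691406), (59.999900817871094, 60.22996520996094), 89.93904876708984) [0.1899 0.0514] 0.07610208190814495
[0.6372 0.0295 0.3015]
```

View pics/w16.png

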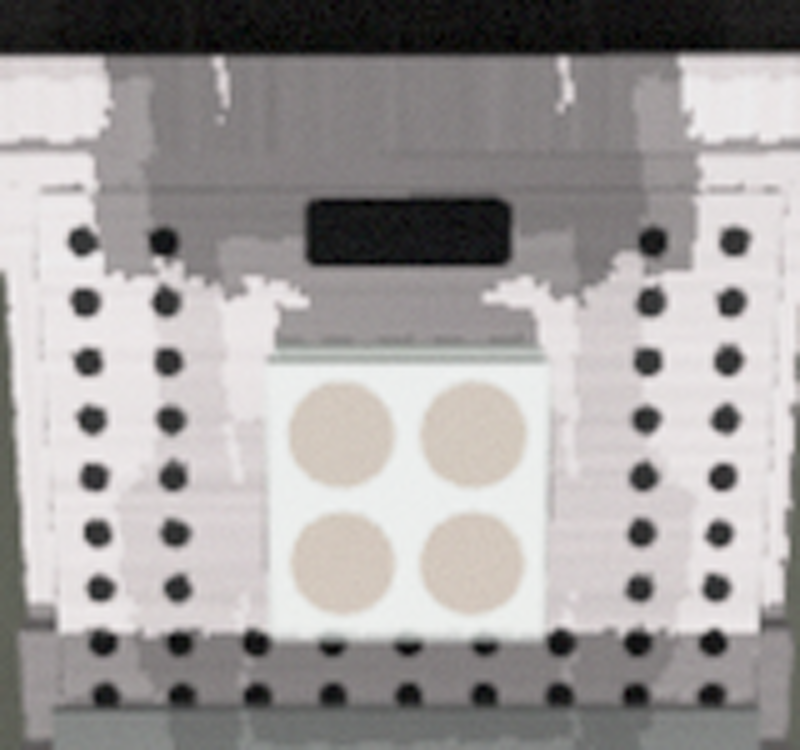

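View pics/t16.png

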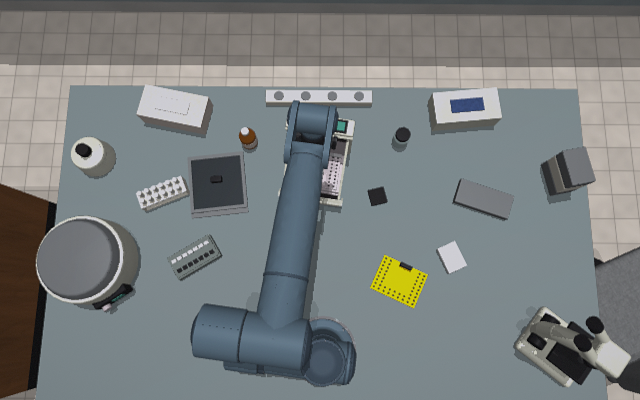

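View pics/s16.png

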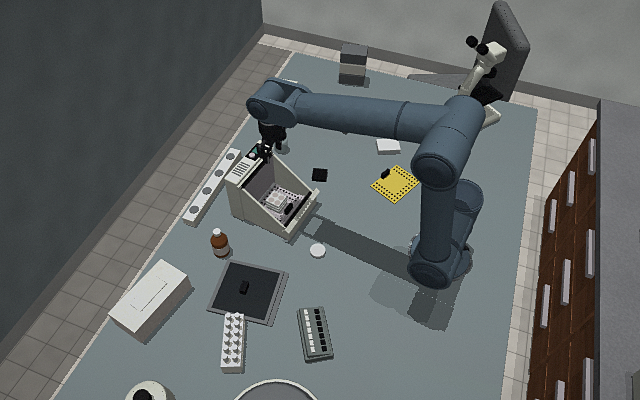

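```bash
python3 - <<'E'
from h import *
go([.48,.36,.42],Rdown(90))
E
```

```text
row mm [0.3023, -0.2063, -0.1197] deg [-0.28, -0.03, -8.88] rows>= 7.7
```

Call:
drive_tool([
  [0.05,0.0,-0.05,-0.1,0,0,0],
  [0.05,0.3,-0.206,-0.12,-0.2,0,-8.9],
  [0.05,0.3,-0.206,-0.12,-0.2,0,-8.9],
  [0.05,0.3,-0.206,-0.12,-0.2,0,-8.9],
  [0.05,0.3,-0.206,-0.12,-0.2,0,-8.9],
  [0.05,0.3,-0.206,-0.12,-0.2,0,-8.9],
  [0.05,0.3,-0.206,-0.12,-0.2,0,-8.9],
  [0.05,0.3,-0.206,-0.12,-0.2,0,-8.9],
  [0.05,0.3,-0.206,-0.12,-0.2,0,-8.9],
  [0.05,0.3,-0.206,-0.12,-0.2,0,-8.9],
  [0.05,0.3,-0.206,-0.12,-0.2,0,-8.9],
  [0.05,0.3,-0.206,-0.12,-0.2,0,-8.9],
  [0.05,0.3,-0.206,-0.12,-0.2,0,-8.9],
  [0.05,0.3,-0.206,-0.12,-0.2,0,-8.9],
  [0.05,0.3,-0.206,-0.12,-0.2,0,-8.9],
])

```text
clock: 40.7
tool_pos: [0.4807, 0.357, 0.4217]
tool_rot: [[0.001, 1.0, 0.002], [1.0, -0.001, -0.0], [-0.0, 0.002, -1.0]]
force: [0.3, -0.1, 0.8]
grip_width: 0.05
```

```bash
python3 - <<'E'
from h import *
p,d,c=shot("wrist","w17");s=ctrl.get_state();print(s["tool_pos"],s["joint_vel"])
r=ctrl.cut_out("wrist","cover_grip");W=cloud(d,c)
for q in r[:3]: print(q["score"],q["bbox"])
m=r[0]["pixels"]
g=p.max(-1)
X=W[m&(W[...,2]>.028)&(d>0)];print("grip top",len(X),np.median(X,0),cv2.minAreaRect((X[:,:2]*1000).astype(np.float32)))
print("rect @10mm",rectfit(m,c,.0085))
k=m&(W[...,2]<.014)&(W[...,2]>.004);print(cv2.minAreaRect((W[k][:,:2]*1000).astype(np.float32)))
np.savez("w17",p=p,d=d,m=m,K=c["camera_matrix"],x=c["xyz"],A=c["attitude"])
E
```

```text
[0.4806 0.3572 0.4218] [ 0.0056  0.001   0.0004  0.0012  0.0009 -0.0009]
0.97 [266.4, 122.6, 405.1, 273.7]
grip top 375 [0.5979 0.3887 0.0347] ((541.6858520507812, 380.20623779296875), (140.607666015625, 39.80352783203125), 10.324370384216309)
rect @10mm (array([0.5853, 0.3892]), (234.08518981933594, 208.66552734375), 6.75816011428833)
((585.7857055664062, 390.2406005859375), (230.92100524902344, 208.39544677734375), 6.8050994873046875)
```

View pics/w17.png

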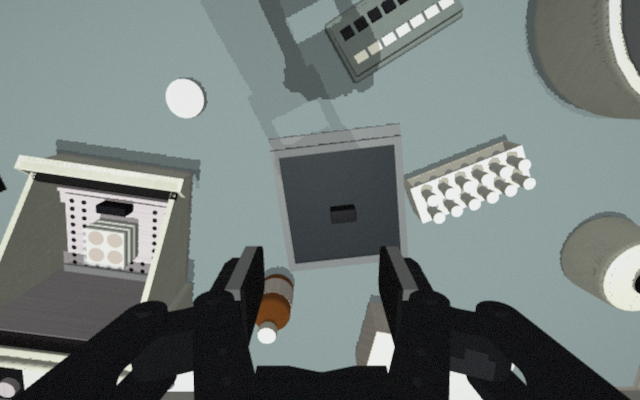

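```bash
python3 - <<'E'
from h import *
f=np.load("w17.npz");d=f["d"];p=f["p"];m=f["m"];c={"camera_matrix":f["K"],"xyz":f["x"],"attitude":f["A"]}
W=cloud(d,c)
k=(W[...,2]>.031)&(np.hypot(W[...,0]-.6005,W[...,1]-.3916)<.03);X=W[k]
print(len(X),X.mean(0),cv2.minAreaRect((X[:,:2]*1000).astype(np.float32)))
# edges: use interior clean contour at z ~.0086 of top face of frame
print(px([.6005,.3916,.0346],c))
go([.6005,.3916,.12],Rdown(6.8))
crop(p,(250,110,420,290),"w17c",4)
E
```

```text
330 [0.5995 0.3908 0.0346] ((599.9165649414062, 390.8609619140625), (21.746326446533203, 39.8709831237793), 7.984559059143066)
[343.9572 215.6926]
row mm [0.0343, 0.1192, 0.3021] deg [0.12, -0.11, 83.2] rows>= 9.7
```

View pics/w17c.png

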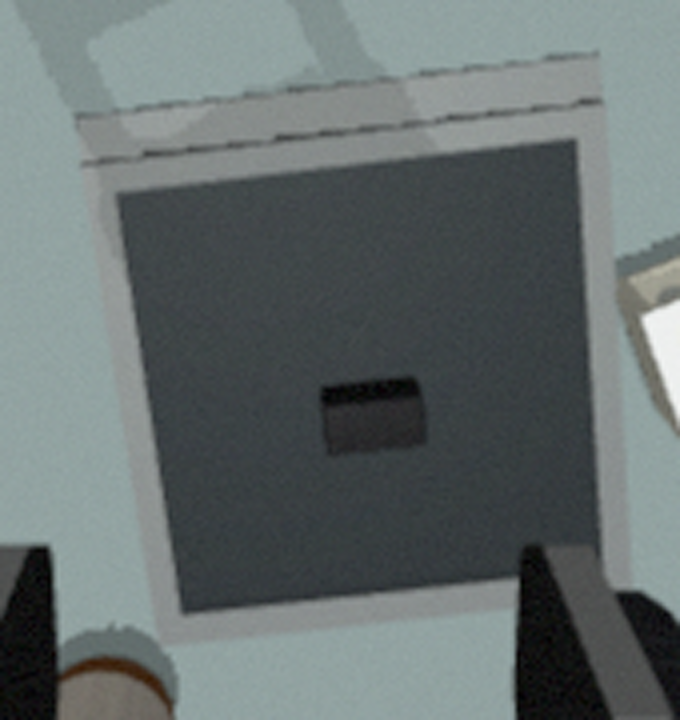

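Call:
drive_tool([
  [0.045,0.0335,0.1185,0.3,0.1,-0.1,83.2],
  [0.045,0.0335,0.1185,0.3,0.1,-0.1,83.2],
  [0.045,0.0335,0.1185,0.3,0.1,-0.1,83.2],
  [0.045,0.0335,0.1185,0.3,0.1,-0.1,83.2],
  [0.045,0.0335,0.1185,0.3,0.1,-0.1,83.2],
  [0.045,0.0335,0.1185,0.3,0.1,-0.1,83.2],
  [0.045,0.0335,0.1185,0.3,0.1,-0.1,83.2],
  [0.045,0.0335,0.1185,0.3,0.1,-0.1,83.2],
  [0.045,0.0335,0.1185,0.3,0.1,-0.1,83.2],
  [0.045,0.0335,0.1185,0.3,0.1,-0.1,83.2],
  [0.045,0.0335,0.1185,0.3,0.1,-0.1,83.2],
  [0.045,0.0335,0.1185,0.3,0.1,-0.1,83.2],
  [0.045,0.0335,0.1185,0.3,0.1,-0.1,83.2],
])

```text
clock: 42.1
tool_pos: [0.5996, 0.3912, 0.1222]
tool_rot: [[0.993, 0.12, 0.0], [0.12, -0.993, -0.0], [0.0, 0.0, -1.0]]
force: [-0.5, 0.8, -0.1]
grip_width: 0.0453
```

```bash
python3 - <<'E'
from h import *
p,d,c=shot("wrist","w18");s=ctrl.get_state();print(s["tool_pos"],s["joint_vel"])
W=cloud(d,c)
k=(W[...,2]>.031)&(W[...,2]<.045)&(np.hypot(W[...,0]-.6,W[...,1]-.391)<.03);X=W[k]
print(len(X),X.mean(0),cv2.minAreaRect((X[:,:2]*1000).astype(np.float32)))
go([.5997,.3908,.0125],Rdown(6.8))
E
```

```text
[0.5996 0.3912 0.1222] [ 0.0011 -0.0021 -0.0009  0.0008  0.002   0.0065]
1808 [0.601  0.3921 0.0346] ((600.9494018554688, 391.3582763671875), (21.866960525512695, 39.55317306518555), 7.707147121429443)
row mm [0.0, 0.0004, 0.1097] deg [0.01, -0.02, 0.09] rows>= 2.2
```

View pics/w18.png

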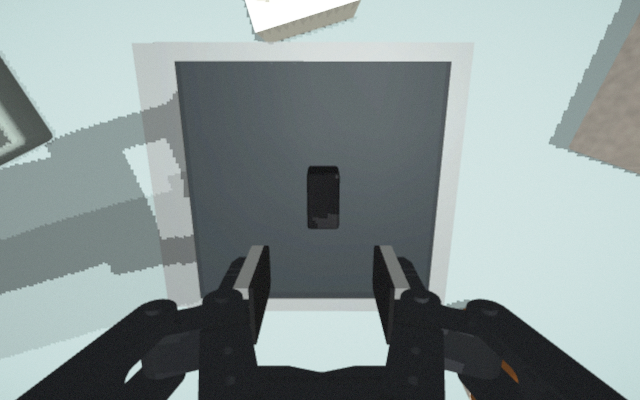

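Grip is centred at (323,197), yaw aligned. Descend and grip.

Call:
drive_tool([
  [0.045,0.001,0,0.04,0,0,0],
  [0.045,0.001,0,0.08,0,0,0],
  [0.045,0.001,0,0.1,0,0,0],
  [0.045,0.001,0,0.107,0,0,0],
  [0.045,0.001,0,0.109,0,0,0],
  [0.045,0.001,0,0.109,0,0,0],
])

```text
clock: 42.75
tool_pos: [0.6019, 0.3919, 0.0149]
tool_rot: [[0.993, 0.119, 0.003], [0.119, -0.993, 0.001], [0.003, -0.001, -1.0]]
force: [0.3, -0.5, 1.2]
grip_width: 0.0448
```

Call:
drive_tool([
  [0.0,0,0,0,0,0,0],
  [0.0,0,0,0,0,0,0],
  [0.0,0,0,0,0,0,0],
  [0.0,0,0,0,0,0,0],
  [0.0,0,0,0,0,0,0],
], force=110)

```text
clock: 43.25
tool_pos: [0.602, 0.3919, 0.0156]
tool_rot: [[0.993, 0.119, 0.003], [0.119, -0.993, 0.001], [0.003, -0.001, -1.0]]
force: [-1.3, -0.6, 6.4]
grip_width: 0.0198
```

Call:
drive_tool([
  [0.0,0,0,-0.005,0,0,0],
  [0.0,0,0,-0.015,0,0,0],
  [0.0,0,0,-0.035,0,0,0],
  [0.0,0,0,-0.07,0,0,0],
  [0.0,0,0,-0.11,0,0,0],
  [0.0,0,0,-0.15,0,0,0],
  [0.0,0,0,-0.19,0,0,0],
  [0.0,0,0,-0.23,0,0,0],
  [0.0,0,0,-0.27,0,0,0],
  [0.0,0,0,-0.31,0,0,0],
  [0.0,0,0,-0.33,0,0,0],
  [0.0,0,0,-0.33,0,0,0],
  [0.0,0,0,-0.33,0,0,0],
])

```text
clock: 44.55
tool_pos: [0.6002, 0.3912, 0.3432]
tool_rot: [[0.993, 0.119, 0.0], [0.119, -0.993, -0.0], [0.0, 0.0, -1.0]]
force: [-0.2, -0.7, -3.4]
grip_width: 0.0199
```

```bash
python3 - <<'E'
from h import *
p,d,c=shot("wrist","w19");s=ctrl.get_state();W=cloud(d,c);L=(W-s["tool_pos"])@s["tool_rot"]
np.savez("w19",p=p,L=L);print(s["grip_width"],s["joints"])
for v,u in [(80,250),(80,400),(150,250),(150,400),(220,250),(40,330),(20,330),(220,420)]: print(v,u,L[v,u],p[v,u])
E
```

```text
0.01972805726409845 [ 0.4198  0.3397  1.2444 -0.0001  1.5601  0.3007]
80 250 [-0.0279 -0.0756  0.006 ] [108 105  95]
80 400 [ 0.0321 -0.0756  0.0067] [133 129 117]
150 250 [-0.0298 -0.0474  0.0073] [108 103  97]
150 400 [ 0.0338 -0.0474  0.0064] [127 124 114]
220 250 [-0.0316 -0.0158  0.007 ] [117 115 103]
40 330 [ 0.0039 -0.0902  0.0051] [233 235 232]
20 330 [ 0.0039 -0.0973  0.0056] [231 231 225]
220 420 [ 0.045  -0.0156  0.0071] [106 104  96]
```

View pics/w19.png

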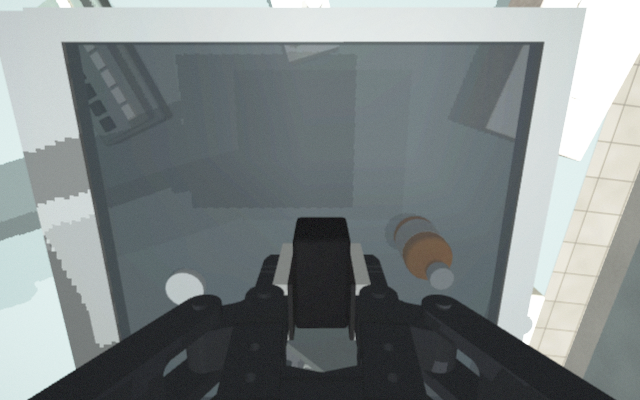

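```bash
python3 - <<'E'
from h import *
f=np.load("w19.npz");L=f["L"];p=f["p"]
for v in (20,40,80,150,200,250):
    u=[u for u in range(300,640) if -.004<L[v,u,2]<.011]; print(v,u[-1],L[v,u[-1]-1],L[v,u[-1]])
for u in (150,330,500):
    v=[v for v in range(0,100) if -.004<L[v,u,2]<.011]; print(u,v[0],L[v[0]+1,u])
m=(L[...,2]>-.002)&(L[...,2]<.010)&(p.min(-1)>200)&(np.arange(400)[:,None]<40)
X=L[m];A=np.c_[X[:,:2],np.ones(len(X))];k=np.linalg.lstsq(A,X[:,2],rcond=None)[0];print(len(X),np.degrees(k[:2]),k[2])
E
```

```text
20 584 [ 0.1    -0.0972  0.005 ] [ 0.1007 -0.0973  0.0055]
40 580 [ 0.0999 -0.0902  0.005 ] [ 0.0994 -0.09    0.0037]
80 573 [ 0.1001 -0.0755  0.0049] [ 0.1015 -0.0755  0.0064]
150 559 [ 0.1002 -0.0475  0.0054] [ 0.0998 -0.0477  0.0041]
200 549 [ 0.0997 -0.0256  0.0049] [ 0.1002 -0.0256  0.005 ]
250 540 [ 0.0995 -0.002   0.0042] [ 0.0999 -0.002   0.0041]
150 7 [-0.0638 -0.1014  0.0053]
330 7 [ 0.0038 -0.1012  0.0044]
500 7 [ 0.0676 -0.1012  0.0046]
17245 [-0.0554 -0.2349] 0.00465231037899202
```

```bash
python3 - <<'E'
from h import *
PP=[]
for n in ("w3","w9"):
    f=np.load(n+".npz");d=f["d"];c={"camera_matrix":f["K"],"xyz":f["x"],"attitude":f["A"]}
    W=cloud(d,c)[130:345,255:420].reshape(-1,3);a=Q[2];dx=W[:,0]-Q[0];dy=W[:,1]-Q[1]
    L=np.stack([np.cos(a)*dx+np.sin(a)*dy,-np.sin(a)*dx+np.cos(a)*dy,W[:,2]+.0014],1)
    # wall tops
    k=(abs(abs(L[:,1])-.0985)<.0025)&(L[:,0]>-.05)&(L[:,0]<.07)&(L[:,2]>.05)
    X=L[k];b=np.polyfit(X[:,0],X[:,2],1);r=X[:,2]-np.polyval(b,X[:,0]);X=X[abs(r)<.003];b=np.polyfit(X[:,0],X[:,2],1)
    print(n,len(X),"slope",np.degrees(np.arctan(b[0])),"z at x=0",b[1],np.std(X[:,2]-np.polyval(b,X[:,0])))
    s=np.radians(35);
    # seat coordinates: u along slope, w normal, rel. to point (0,b1)
    u=L[:,0]*np.cos(s)+(L[:,2]-b[1])*np.sin(s);w=-L[:,0]*np.sin(s)+(L[:,2]-b[1])*np.cos(s)
    m=(abs(L[:,1])<.09)&(w>-.008)
    for lo in np.arange(-.115,.18,.003):
        q=m&(u>=lo)&(u<lo+.003)
        if q.sum()>5: print("%.4f"%(lo+.0015),q.sum(),np.round(np.percentile(w[q],[5,50,95])*1000,1),np.round(np.median(L[q][:,[0,2]],0)*1000,1))
E
```

```text
w3 604 slope 35.13229097290701 z at x=0 0.12699547474728098 0.0011191408979716036
-0.1135 189 [14.6 16.  17.5] [-102.1   75.1]
-0.1105 183 [14.4 16.  17.3] [-99.7  76.7]
-0.1075 195 [14.5 16.  17.9] [-97.2  78.5]
-0.1045 217 [-0.9 15.9 17.3] [-94.5  80. ]
-0.1015 365 [-1.  14.3 17.4] [-90.7  80.1]
-0.0985 456 [-0.9 13.2 17. ] [-87.8  81.5]
-0.0955 176 [-1.7 -0.1  1.3] [-78.2  72.1]
-0.0925 189 [-1.2  0.1  1.4] [-75.8  74. ]
-0.0895 282 [-7.  -2.3  1.2] [-72.2  73.6]
0.1025 8 [-7.9 -7.7 -7. ] [ 89.4 180.2]
0.1055 203 [-7.6 -6.  -3.9] [ 90.  182.7]
0.1085 238 [-6.5 -0.5  1.5] [ 89.7 189. ]
0.1115 265 [-1.5  0.2  1.9] [ 91.2 191. ]
0.1145 268 [-1.4  0.2  1.7] [ 93.6 192.9]
0.1175 262 [-1.4  0.2  1.6] [ 96.1 194.5]
0.1205 270 [-1.4  0.2  1.6] [ 98.6 196.2]
0.1235 240 [-1.1  0.6 12.4] [100.3 198.1]
0.1265 290 [10.5 12.2 13.7] [ 96.6 209.5]
0.1295 288 [10.6 11.9 13.6] [ 99.2 211.1]
0.1325 287 [10.8 12.4 14. ] [101.5 213. ]
0.1355 291 [13.1 15.6 17.6] [102.1 217.5]
0.1385 298 [15.9 17.9 19.4] [103.2 221.1]
0.1415 433 [ 17.   18.7 532.3] [104.9 223.7]
0.1445 299 [16.  17.7 19.6] [108.1 224.4
[... 1187 characters left out ...]
.8] [-150.3  494.1]
0.0905 69 [380.1 386.3 391.8] [-147.6  495.5]
0.0935 50 [382.3 387.  391.3] [-145.7  497.8]
0.0965 161 [387.5 534.1 534.1] [-226.9  620.3]
0.1025 6 [-7.9 -7.2 -6.9] [ 89.2 180.9]
0.1055 274 [-7.7 -5.9 -4. ] [ 90.1 183.1]
0.1085 250 [-7.3 -2.   1.3] [ 90.7 188.2]
0.1115 256 [-1.3  0.   1.4] [ 91.2 191. ]
0.1145 355 [-1.3  0.2  1.6] [ 93.7 193. ]
0.1175 281 [-1.5 -0.   1.5] [ 96.6 194.8]
0.1205 254 [-1.5 -0.   1.5] [ 98.8 196.3]
0.1235 387 [-1.3  0.7 12.2] [100.3 198.4]
0.1265 264 [10.6 12.  13.5] [ 96.7 209.6]
0.1295 384 [10.5 12.  13.6] [ 99.3 211.3]
0.1325 274 [10.6 12.3 13.9] [101.7 213.4]
0.1355 388 [13.3 15.7 17.9] [102.2 217.9]
0.1385 9 [14.1 15.1 15.6] [103.6 218.1]
```

```bash
cat > ik.py <<'E'
import numpy as np
from scipy.optimize import least_squares
D=np.array([[.2458,1.559,1.3387,.6494,.2302],[-.2968,1.6995,1.74,.4627,.4507],[.3312,1.7029,1.1052,.6266,.1031],[.2069,1.4634,1.778,.5802,.3196],[.0154,1.5826,1.542,.5845,.3574],[-.089,2.1702,1.0602,.4413,.1018],[.3397,1.2444,1.5601,.7165,.3432]])
def fk(p,j2,j3,j5):
    r0,a,b,h,t,o=p;s=j2+j3+j5
    return r0+a*np.sin(j2)+b*np.sin(j2+j3+o)+t*np.sin(s),h+a*np.cos(j2)+b*np.cos(j2+j3+o)+t*np.cos(s)
def res(p):
    r,z=fk(p,D[:,0],D[:,1],D[:,2]);return np.r_[r-D[:,3],z-D[:,4]]
S=least_squares(res,[0,.45,.4,.2,.3,0]);P=S.x
def ik(r,z,pitch,g=(0.,1.8,1.)):
    f=lambda q:np.r_[np.array(fk(P,*q))-[r,z],q.sum()-pitch]
    s=least_squares(f,g);return s.x,s.cost
if __name__=="__main__":
    print(P,np.abs(S.fun).max())
E
python3 ik.py; cat >> h.py <<'E'
S35=np.radians(35)
def seat2inc(P): 
    P=np.asarray(P,float);return np.array([-.0895+P[0]*np.cos(S35)-P[2]*np.sin(S35),P[1],.0644+P[0]*np.sin(S35)+P[2]*np.cos(S35)])
def inc2seat(P):
    x=P[0]+.0895;z=P[2]-.0644;return np.array([x*np.cos(S35)+z*np.sin(S35),P[1],-x*np.sin(S35)+z*np.cos(S35)])
LIP=np.array([-.130,.0015,.0145]);UP=np.array([.100,.0015,.0145])
def winpose(xs,zs,phi,y=0,lip=LIP):
    R=Rdown(YAW,35+phi);return incw(seat2inc([xs,y,zs]))-R@lip,R
def winnow(s):
    f=lambda v:np.round(inc2seat(winc(s["tool_pos"]+s["tool_rot"]@v))*1000,1)
    return "lip(seat mm)",f(LIP),"up",f(UP),"phi",round(float(np.degrees(np.arctan2(f(UP)[2]-f(LIP)[2],f(UP)[0]-f(LIP)[0]))),2)
E
python3 - <<'E'
from h import *
from ik import ik
for a in [(.05,.15,12),(.06,.06,12),(.03,.006,12),(.014,.004,12),(.002,.001,12),(.002,.0,6),(.002,0,0)]:
    T,R=winpose(*a);q,c=ik(np.hypot(T[0],T[1]),T[2],np.pi-np.radians(35+a[2]));print(a,T,q,c)
E
```

```text
[0.01188993 0.41062422 0.57196973 0.27509915 0.25012943 0.10955596] 0.001165808935503665
(0.05, 0.15, 12) [0.5615 0.0417 0.3209] [-0.4632  2.1915  0.593 ] 9.193002884944705e-28
(0.06, 0.06, 12) [0.6206 0.0325 0.2529] [-0.2119  2.1314  0.4018] 8.884866419794391e-27
(0.03, 0.006, 12) [0.6269 0.0315 0.1915] [-0.0977  2.1563  0.2627] 1.8471419209891596e-22
(0.014, 0.004, 12) [0.6151 0.0334 0.1807] [-0.1087  2.1893  0.2407] 8.863759105334924e-22
(0.002, 0.001, 12) [0.6071 0.0346 0.1713] [-0.1117  2.2122  0.2208] 3.471958659868885e-21
(0.002, 0.0, 6) [0.6181 0.0329 0.1618] [-0.051   2.1371  0.3398] 5.336792433824618e-23
(0.002, 0, 0) [0.6275 0.0314 0.152 ] [0.012  2.0617 0.457 ] 9.520942963563494e-25
```

```bash
python3 - <<'E'
from h import *
from ik import ik
for a in [(.05,.17,8),(.025,.04,8),(.016,.006,8),(.002,.001,8)]:
    T,R=winpose(*a);q,c=ik(np.hypot(T[0],T[1]),T[2],np.pi-np.radians(35+a[2]));print(a,T,q,c)
T,R=winpose(.05,.17,8);go(T,R);go(T+[0,0,.05],R)
print(ctrl.get_state()["grip_width"])
E
```

```text
(0.05, 0.17, 8) [0.5572 0.0424 0.3316] [-0.4561  2.1452  0.702 ] 2.5016905531216888e-26
(0.025, 0.04, 8) [0.6106 0.0341 0.2108] [-0.161   2.1473  0.4048] 3.795948794337949e-26
(0.016, 0.006, 8) [0.6226 0.0322 0.1778] [-0.0742  2.1375  0.3279] 2.528575781567466e-23
(0.002, 0.001, 8) [0.6141 0.0335 0.1656] [-0.0738  2.163   0.3019] 1.9212063125864684e-22
row mm [-0.0837, 0.341, 0.0103] deg [-5.82, 42.86, 14.97] rows>= 7.0
row mm [-0.0838, 0.3411, -0.0397] deg [-5.82, 42.86, 14.97] rows>= 7.1
0.01972805726409845
```

Call:
drive_tool([
  [0.0,-0.01,0.03,-0.03,-0.7,5.4,1.9],
  [0.0,-0.02,0.07,-0.04,-1.5,10.7,3.8],
  [0.0,-0.03,0.115,-0.04,-2.2,16,5.6],
  [0.0,-0.04,0.16,-0.04,-2.9,21.4,7.5],
  [0.0,-0.05,0.205,-0.04,-3.7,27,9.4],
  [0.0,-0.06,0.25,-0.04,-4.4,32,11.2],
  [0.0,-0.07,0.295,-0.04,-5.1,37.5,13.1],
  [0.0,-0.08,0.325,-0.04,-5.82,42.9,15],
  [0.0,-0.084,0.341,-0.02,-5.82,42.9,15],
  [0.0,-0.084,0.341,0.0,-5.82,42.9,15],
  [0.0,-0.084,0.341,0.01,-5.82,42.9,15],
  [0.0,-0.084,0.341,0.01,-5.82,42.9,15],
  [0.0,-0.084,0.341,0.01,-5.82,42.9,15],
  [0.0,-0.084,0.341,0.01,-5.82,42.9,15],
])

```text
clock: 46.0
tool_pos: [0.5582, 0.0432, 0.3343]
tool_rot: [[0.719, -0.154, 0.677], [-0.113, -0.988, -0.104], [0.685, -0.002, -0.728]]
force: [0.2, 0.4, -1.8]
grip_width: 0.0197
```

```bash
cat >> h.py <<'E'
def held_win():
    p,d,c=shot("wrist");s=ctrl.get_state();W=cloud(d,c);L=(W-s["tool_pos"])@s["tool_rot"]
    e=[L[v,[u for u in range(300,640) if -.006<L[v,u,2]<.013][-1]-1] for v in (80,120,150,200)]
    y=[L[[v for v in range(0,100) if -.006<L[v,u,2]<.013][0]+1,u] for u in (200,330,450)]
    m=(L[...,2]>-.008)&(L[...,2]<.014)&(p.min(-1)>150)&(np.arange(400)[:,None]<40)&(abs(L[...,0])<.1)
    X=L[m];A=np.c_[X[:,:2],np.ones(len(X))];k=np.linalg.lstsq(A,X[:,2],rcond=None)[0]
    print("upper edge x",np.round([a[0] for a in e],4),"y edge",np.round([a[1] for a in y],4),"frame plane",len(X),np.degrees(k[:2]),k[2])
    return p
E
python3 - <<'E'
from h import *
p=held_win();cv2.imwrite("pics/w20.png",p)
s=ctrl.get_state();print(s["grip_width"],s["tool_pos"],s["joints"],*winnow(s))
T,R=winpose(.025,.04,8);go(T,R,s)
shot("side","s20")
E
```

```text
upper edge x [0.0993 0.0983 0.099  0.0986] y edge [-0.1012 -0.1012 -0.1013] frame plane 17271 [ 0.1322 -0.4404] 0.006144046590575265
0.019644206677011264 [0.5582 0.0431 0.3344] [-0.1129 -0.4469  2.1354 -0.0422  0.6987  0.0638] lip(seat mm) [ 52.5   1.  171.2] up [280.1   0.8 204.3] phi 8.27
row mm [-0.046, 0.0011, 0.1265] deg [-0.09, -0.27, -0.05] rows>= 2.7
```

View pics/w20.png

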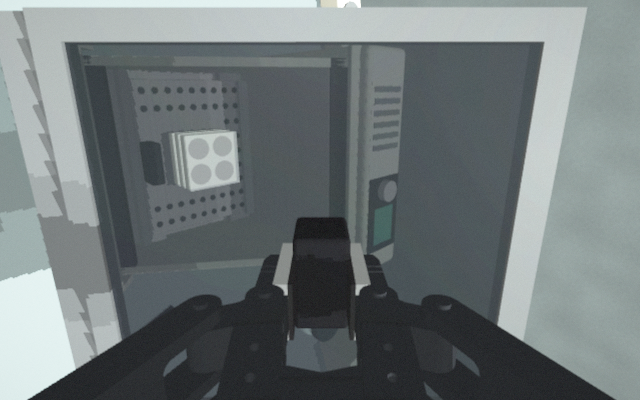

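View pics/s20.png

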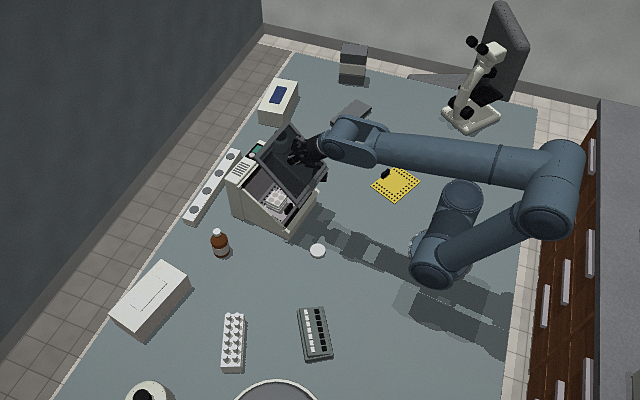

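```bash
sed -i 's/LIP=np.array(\[-.130,.0015,.0145\]);UP=np.array(\[.100,.0015,.0145\])/LIP=np.array([-.131,.0015,.015]);UP=np.array([.099,.0015,.015])/' h.py; python3 - <<'E'
from h import *
s=ctrl.get_state();print(*winnow(s))
T,R=winpose(.025,.04,8);go(T,R,s)
E
```

```text
lip(seat mm) [ 51.5   1.  170.6] up [279.1   0.7 203.6] phi 8.25
row mm [-0.0449, 0.001, 0.126] deg [-0.09, -0.26, -0.06] rows>= 2.7
```

Call:
drive_tool([
  [0.0,-0.008,0,0.02,0,0,0],
  [0.0,-0.018,0.001,0.05,0,-0.1,0],
  [0.0,-0.028,0.001,0.08,0,-0.2,0],
  [0.0,-0.038,0.001,0.105,-0.1,-0.25,0],
  [0.0,-0.043,0.001,0.12,-0.1,-0.25,0],
  [0.0,-0.045,0.001,0.126,-0.1,-0.25,0],
  [0.0,-0.045,0.001,0.126,-0.1,-0.25,0],
  [0.0,-0.045,0.001,0.126,-0.1,-0.25,0],
  [0.0,-0.045,0.001,0.126,-0.1,-0.25,0],
])

```text
clock: 47.0
tool_pos: [0.6109, 0.0338, 0.2123]
tool_rot: [[0.721, -0.156, 0.675], [-0.114, -0.988, -0.106], [0.683, -0.001, -0.73]]
force: [0.2, 0.1, -2.2]
grip_width: 0.0197
```

```bash
python3 - <<'E'
from h import *
s=ctrl.get_state();print(s["grip_width"],s["force"],*winnow(s))
p=held_win();cv2.imwrite("pics/w21.png",p)
T,R=winpose(.018,.009,8);go(T,R,s)
p,d,c=shot("side");crop(p,(210,110,370,240),"s21",5)
E
```

```text
0.01967436484974105 [ 0.2437  0.0894 -2.159 ] lip(seat mm) [25.2 -0.1 40.2] up [253.   -0.4  72.6] phi 8.09
upper edge x [0.0989 0.0994 0.0985 0.0992] y edge [-0.1012 -0.1011 -0.1012] frame plane 17275 [ 0.1158 -0.6703] 0.005648245670446096
row mm [-0.0115, -0.0002, 0.0301] deg [0.03, -0.08, -0.08] rows>= 0.6
```

View pics/s21.png

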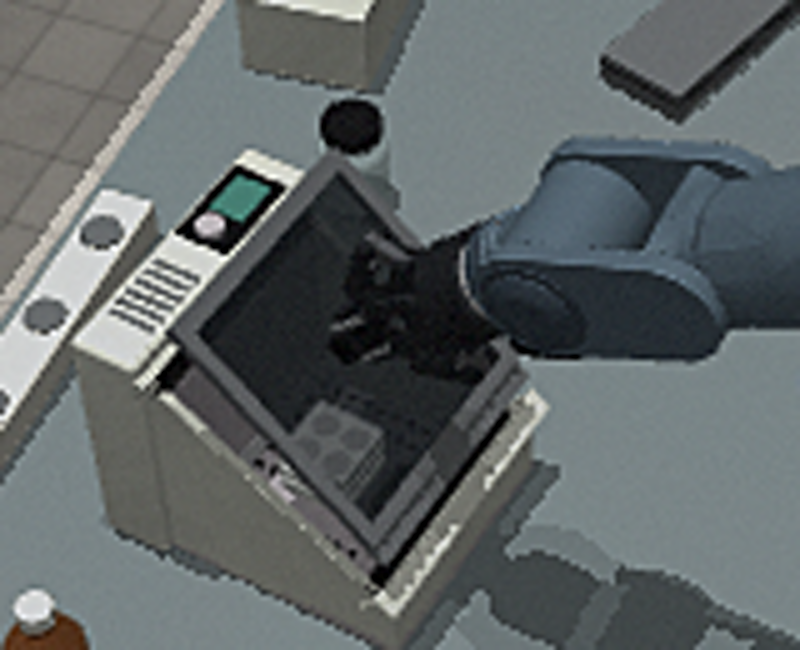

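View pics/w21.png

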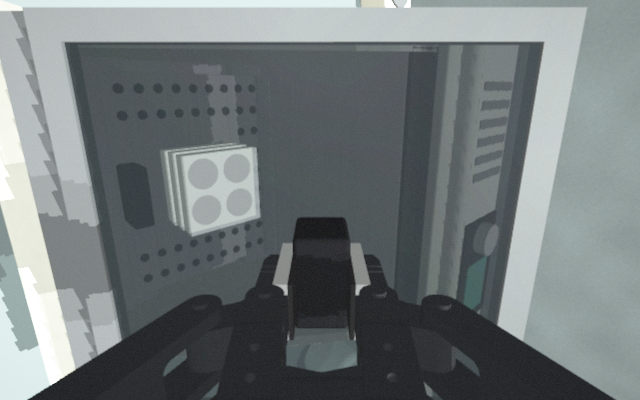

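Call:
drive_tool([
  [0.0,-0.003,0,0.008,0,0,0],
  [0.0,-0.006,0,0.016,0,0,0],
  [0.0,-0.009,0,0.023,0,0,0],
  [0.0,-0.0115,0,0.028,0,0,0],
  [0.0,-0.0115,0,0.03,0,0,0],
  [0.0,-0.0115,0,0.03,0,0,0],
  [0.0,-0.0115,0,0.03,0,0,0],
])

```text
clock: 47.8
tool_pos: [0.6224, 0.0318, 0.1809]
tool_rot: [[0.723, -0.156, 0.673], [-0.114, -0.988, -0.106], [0.681, -0.001, -0.732]]
force: [1.1, -0.1, -2.9]
grip_width: 0.0193
```

```bash
python3 - <<'E'
from h import *
s=ctrl.get_state();print(s["grip_width"],s["force"],*winnow(s))
T,R=winpose(.018,.004,8);go(T,R,s)
T,R=winpose(.012,.004,8);go(T,R,s)
T,R=winpose(.003,.0025,8);go(T,R,s)
E
```

```text
0.01932155244816663 [ 1.0804 -0.091  -2.8569] lip(seat mm) [16.7 -0.2  8.1] up [244.4  -0.5  39.9] phi 7.95
row mm [0.0007, -0.0004, 0.0042] deg [0.04, 0.05, -0.09] rows>= 0.1
row mm [-0.0052, -0.0004, 0.0033] deg [0.04, 0.05, -0.09] rows>= 0.1
row mm [-0.0143, -0.0004, 0.0036] deg [0.04, 0.05, -0.09] rows>= 0.3
```

Call:
drive_tool([
  [0.0,0.0005,0,0.002,0,0,0],
  [0.0,0.0007,0,0.0042,0,0,0],
  [0.0,0.0007,0,0.0042,0,0,0],
  [0.0,-0.002,0,0.004,0,0,0],
  [0.0,-0.005,0,0.0035,0,0,0],
  [0.0,-0.005,0,0.0035,0,0,0],
  [0.0,-0.005,0,0.0035,0,0,0],
])

```text
clock: 48.5
tool_pos: [0.6207, 0.0321, 0.1746]
tool_rot: [[0.723, -0.156, 0.673], [-0.114, -0.988, -0.106], [0.681, -0.0, -0.732]]
force: [-0.3, -0.1, -2.4]
grip_width: 0.0199
```

```bash
python3 - <<'E'
from h import *
s=ctrl.get_state();print(s["grip_width"],s["force"],*winnow(s))
T,R=winpose(.003,.0025,8);go(T,R,s)
p=held_win()
E
```

```text
0.019942131063420233 [-0.3026 -0.136  -2.4463] lip(seat mm) [11.7 -0.2  4. ] up [239.5  -0.5  35.7] phi 7.92
row mm [-0.0088, -0.0003, 0.0001] deg [0.04, 0.08, -0.08] rows>= 0.2
upper edge x [0.099  0.0993 0.0981 0.0982] y edge [-0.101  -0.1011 -0.1008] frame plane 17243 [ 0.14   -0.3901] 0.006200207079015508
```

Slide in along the seat, watching force.

Call:
drive_tool([
  [0.0,-0.002,0,0,0,0,0],
  [0.0,-0.004,0,0,0,0,0],
  [0.0,-0.006,0,0,0,0,0],
  [0.0,-0.008,0,0,0,0,0],
  [0.0,-0.009,0,0,0,0,0],
  [0.0,-0.009,0,0,0,0,0],
])

```text
clock: 49.15
tool_pos: [0.6142, 0.0331, 0.1683]
tool_rot: [[0.724, -0.156, 0.672], [-0.114, -0.988, -0.106], [0.681, -0.0, -0.733]]
force: [0.7, 0.4, -2.4]
grip_width: 0.0196
```

```bash
python3 - <<'E'
from h import *
s=ctrl.get_state();print(s["grip_width"],s["force"],*winnow(s))
p=held_win();cv2.imwrite("pics/w22.png",p)
for a in [(.002,.0015,6),(.002,.001,4),(.002,.0005,2)]:
    T,R=winpose(*a);go(T,R,s)
p,d,c=shot("top");crop(p,(260,90,370,220),"t22",6);p,d,c=shot("side");crop(p,(210,110,370,240),"s22",5)
E
```

```text
0.019609271689083906 [ 0.6861  0.4499 -2.3953] lip(seat mm) [ 2.6 -0.2  2.7] up [230.4  -0.5  34.3] phi 7.9
upper edge x [0.0984 0.099  0.0987 0.0983] y edge [-0.1014 -0.1014 -0.1011] frame plane 102 [ 0.2001 -2.5776] 0.0023237511624932886
row mm [-0.0003, -0.0004, 0.0054] deg [0.04, -1.9, -0.08] rows>= 0.2
row mm [-0.0001, -0.0004, 0.0105] deg [0.04, -3.9, -0.08] rows>= 0.5
row mm [-0.0001, -0.0004, 0.0156] deg [0.04, -5.9, -0.09] rows>= 0.7
```

View pics/s22.png

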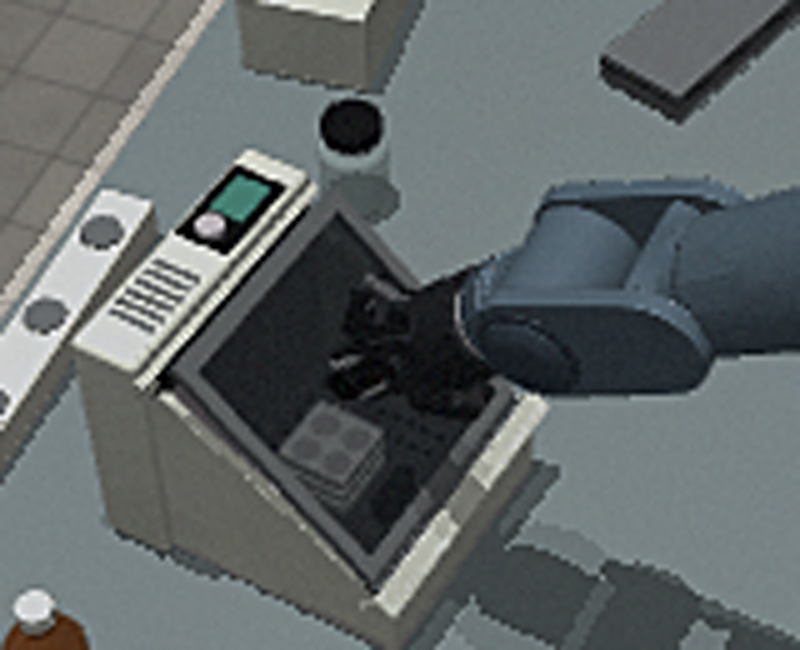

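Call:
drive_tool([
  [0.0,-0.0003,0,0.0027,0,-1,0],
  [0.0,-0.0003,0,0.0054,0,-1.9,0],
  [0.0,-0.0002,0,0.008,0,-2.9,0],
  [0.0,-0.0001,0,0.0105,0,-3.9,0],
  [0.0,-0.0001,0,0.013,0,-4.9,0],
  [0.0,-0.0001,0,0.0156,0,-5.9,0],
  [0.0,-0.0001,0,0.0156,0,-5.9,0],
  [0.0,-0.0001,0,0.0156,0,-5.9,0],
])

```text
clock: 50.1
tool_pos: [0.6249, 0.0314, 0.1569]
tool_rot: [[0.789, -0.156, 0.595], [-0.125, -0.988, -0.093], [0.602, -0.001, -0.798]]
force: [-0.4, 0.3, -1.6]
grip_width: 0.0198
```

```bash
python3 - <<'E'
from h import *
s=ctrl.get_state();print(s["grip_width"],s["force"],*winnow(s))
p=held_win();cv2.imwrite("pics/w23.png",p)
for a in [(.002,.0005,1),(.002,.0,0)]:
    T,R=winpose(*a);go(T,R,s)
E
```

```text
0.01975349156598288 [-0.4092  0.2831 -1.6469] lip(seat mm) [ 2.3 -0.2  0.5] up [232.1  -0.6   8.5] phi 1.99
upper edge x [0.1251 0.1239 0.1243 0.1235] y edge [-0.1014 -0.1011 -0.1013] frame plane 61 [ 0.0943 -2.4364] 0.0026744300731090164
row mm [-0.0, -0.0004, 0.0023] deg [0.03, -1.02, -0.09] rows>= 0.1
row mm [0.0001, -0.0004, 0.0051] deg [0.03, -2.02, -0.09] rows>= 0.2
```

View pics/w23.png

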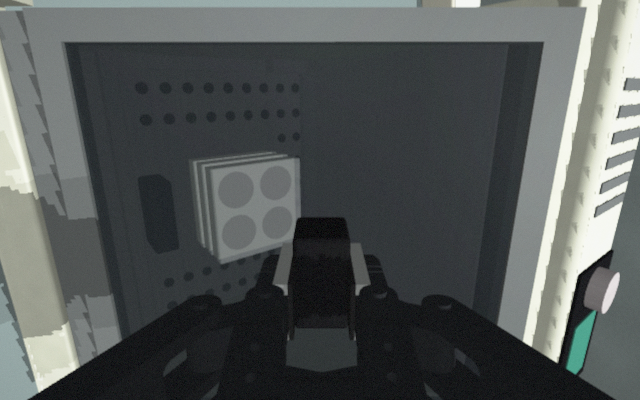

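Call:
drive_tool([
  [0.0,0,0,0.0012,0,-0.5,0],
  [0.0,0,0,0.0023,0,-1,0],
  [0.0,0,0,0.0037,0,-1.5,0],
  [0.0,0,0,0.005,0,-2,0],
  [0.0,0,0,0.005,0,-2,0],
  [0.0,0,0,0.005,0,-2,0],
])

```text
clock: 50.75
tool_pos: [0.6277, 0.031, 0.1534]
tool_rot: [[0.809, -0.156, 0.567], [-0.128, -0.988, -0.089], [0.574, -0.0, -0.819]]
force: [-6.0, -0.9, 2.4]
grip_width: 0.0193
```

```bash
python3 - <<'E'
from h import *
s=ctrl.get_state();print(s["grip_width"],s["force"],s["moment"],*winnow(s))
E
```

```text
0.01931501000989358 [-5.9603 -0.8953  2.4156] [-0.0018  0.6636 -0.0266] lip(seat mm) [ 2.1 -0.2  0.5] up [232.1  -0.5   0.5] phi 0.0
```

Call:
drive_tool([
  [0.034,0,0,0,0,0,0],
  [0.034,0,0,0,0,0,0],
  [0.034,0,0,0,0,0,0],
  [0.034,0,0,-0.01,0,0,0],
  [0.034,0,0,-0.03,0,0,0],
  [0.034,0,0,-0.06,0,0,0],
  [0.034,0,0,-0.1,0,0,0],
  [0.034,0,0,-0.14,0,0,0],
  [0.034,0,0,-0.15,0,0,0],
  [0.034,0,0,-0.15,0,0,0],
])

```text
clock: 51.75
tool_pos: [0.5431, 0.0445, 0.2786]
tool_rot: [[0.806, -0.155, 0.571], [-0.127, -0.988, -0.089], [0.578, -0.001, -0.816]]
force: [-0.6, -0.4, 0.1]
grip_width: 0.0339
```

```bash
python3 - <<'E'
from h import *
p,d,c=shot("wrist","w24");s=ctrl.get_state();W=cloud(d,c);print(s["tool_pos"])
a=Q[2];dx=W[...,0]-Q[0];dy=W[...,1]-Q[1]
L=np.stack([np.cos(a)*dx+np.sin(a)*dy,-np.sin(a)*dx+np.cos(a)*dy,W[...,2]+.0014],-1)
x=L[...,0]+.0895;z=L[...,2]-.0644
Sx=x*np.cos(S35)+z*np.sin(S35);Sz=-x*np.sin(S35)+z*np.cos(S35)
for xx in (20,30,60,100,150,200,225,240):
    print(xx,[ (lambda k: round(float(np.median(Sz[k]))*1000,1) if k.sum()>3 else None)((abs(Sx-xx/1e3)<.003)&(abs(L[...,1]-y)<.004)&(abs(Sz)<.04)) for y in (-.099,-.06,0,.06,.099)])
k=(Sz>.032)&(Sz<.042)&(abs(Sx-.132)<.03)&(abs(L[...,1])<.03);print("grip",np.median(Sx[k]),np.median(L[...,1][k]),np.median(Sz[k]),k.sum())
shot("top","t24");p,d,c=shot("side","s24");crop(p,(210,110,370,240),"s24c",5)
E
```

```text
[0.5427 0.0444 0.2763]
20 [9.6, 9.8, 9.6, 9.8, 9.6]
30 [9.6, 8.6, 9.2, 9.0, 9.8]
60 [None, 7.7, 7.7, 7.8, 9.8]
100 [9.9, 7.9, 7.7, 7.9, 9.8]
150 [10.1, 7.8, 7.7, 7.8, 9.8]
200 [None, 7.8, 7.9, 7.9, 9.9]
225 [9.6, 9.8, 9.9, 9.9, 9.9]
240 [11.6, 11.8, 12.0, 12.0, 11.8]
grip 0.13022769195249195 0.0015487035630269885 0.03567785352642972 1327
```

View pics/w24.png

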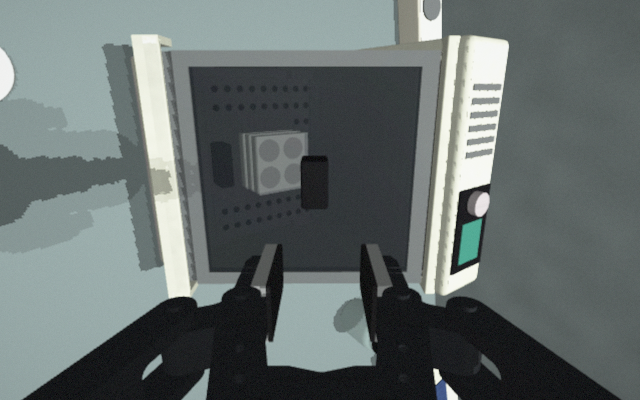

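View pics/s24c.png

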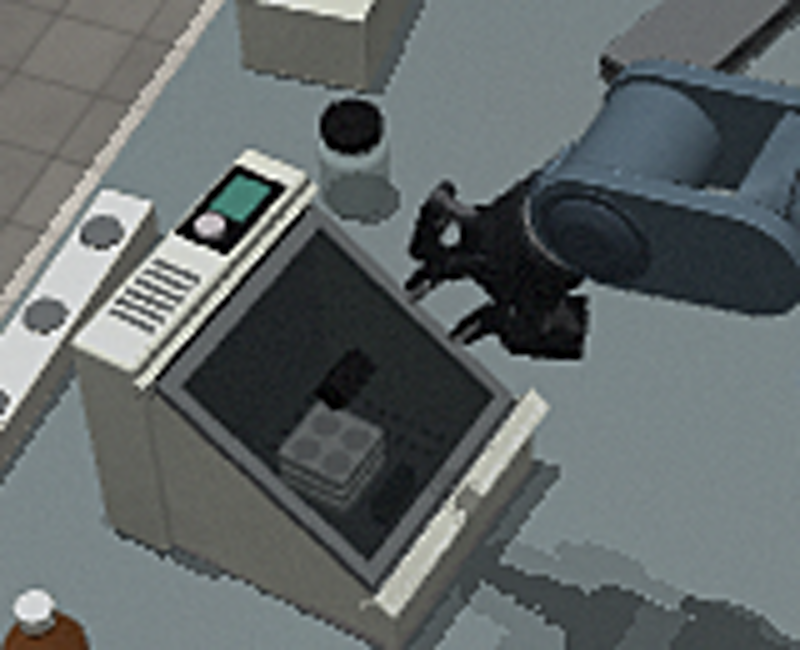

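View pics/t24.png

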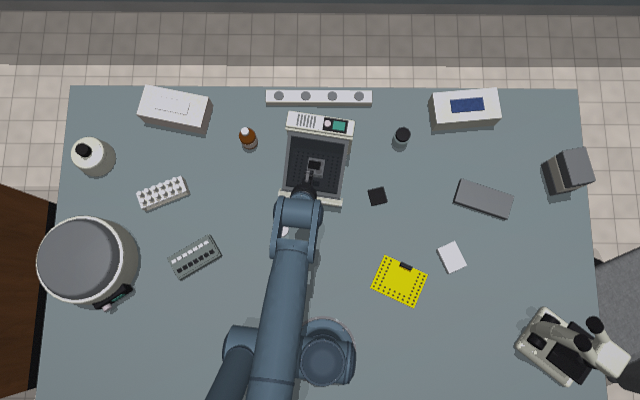

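```bash
python3 - <<'E'
from h import *
p,d,c=shot("wrist");W=cloud(d,c)
a=Q[2];dx=W[...,0]-Q[0];dy=W[...,1]-Q[1]
L=np.stack([np.cos(a)*dx+np.sin(a)*dy,-np.sin(a)*dx+np.cos(a)*dy,W[...,2]+.0014],-1)
x=L[...,0]+.0895;z=L[...,2]-.0644
Sx=x*np.cos(S35)+z*np.sin(S35);Sz=-x*np.sin(S35)+z*np.cos(S35)
k=(Sz>.034)&(Sz<.038)&(abs(Sx-.132)<.03)&(abs(L[...,1])<.03);print("grip x",np.percentile(Sx[k],[1,99]),"y",np.percentile(L[...,1][k],[1,99]))
E
```

```text
grip x [0.1196 0.141 ] y [-0.0187  0.0196]
```

```bash
python3 - <<'E'
from h import *
print(ctrl.hand_in(), ctrl.get_state()["clock"])
E
```

```text
the job is handed in; nothing more can be done
the job is handed in; nothing more can be done
```

The incubator is set up as asked, and I handed the job in at about 52 s on the robot's clock. No verdict came back.

- **Shelf:** I tucked the white plate's rear edge under the lip and lowered it flat behind the front stop. Its top measured a uniform 31 mm across the plate, with the plate's centre at about x 23, y 1 mm.
- **Dishes:** There were three square dishes, and I stacked all of them on the plain middle of the shelf. The top one sits at x 21, y 0 mm, level to within 0.2° and square to the incubator. It looked unchanged through the closed window.
- **Window:** It had been knocked aside during the run, so I located it again before gripping it. I slid the lip under the ledge with the upper edge raised about 8°, then swung it shut. Its frame now lies an even 10 mm above the seat.
- **Bystanders:** I did not touch the yellow plate, the black dish, the round dish or anything else on the bench. In the last overhead picture the arm hid part of the bench in front of the incubator, including where the round dish stands.

**Close to the limit:** the grip measured x 130.2 mm, at the low end of the allowed 130 to 134 mm. That probably means the window slid down against its lower stop when I let go. Before release the arm's own readings put the lip tip at about 2 mm. The two disagree by a millimetre or two, about the camera's calibration error. No other check failed.

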